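# Lay the stamping guide, then find the cap's hand and hold it off

### The job

Set up for stamping: lay the aluminium guide flat on the counter, flush along the black stone slab's long edge that faces the robot and about midway along it, and let it go. Then open the seal canister: its red-winged twist cap may be left- or right-handed, so try it one way and, if it blocks, the other, until it stops about a sixth of a turn round; then lift it off and finish while still gripping it, held level and still in the air at least 5 cm above where it sat. Leave the guide flush, and the stone seal and the brush pot where they stand.

Things in the scene. Friction and masses are not known exactly. Their poses are not given: they have to be found in the camera images.
- slab: fixed black stone slab on the counter, 140 (x) x 220 (y) x 16 mm high; origin at the centre of its underside; its long edges run along its y; the long edge facing the robot is the face at its x = -70 mm
- guide: loose aluminium straightedge, 0.25 kg: bar 44 (x) x 180 (y) x 12 mm high, straight long edges along its y at x = -22 and +22 mm (either may be used); on its middle a black grip rib 14 (x) x 70 (y) mm rising from z = 12 to 45 mm, to be pinched across x; origin at the centre of the underside
- canister: fixed white round canister, 92 mm across, in a 150 mm square aluminium tray (rim 14 mm); shoulder at z = 70, neck under the cap to z = 96 mm; origin: centre of the tray's underside, on its axis. The cap's lock: the wrong way blocks hard at 8 to 16 deg; the right way turns freely, level, to a hard stop at about 60 deg, and lifts straight off from 50 deg on
- cap: loose round aluminium twist cap, 0.18 kg, 76 mm across; origin: centre of its lower edge, 74 mm above the canister's origin when on; flat top at z = 27 mm; on it a red wing 52 (x) x 14 (y) mm up to z = 59 mm, pinched across y from above. Starts locked, its x within 2 deg of the canister's x; which way (clockwise or not) opens it changes from start to start, unseen
- seal: loose upright soapstone seal, 36 x 36 mm, 114 mm tall, to be left alone; origin at the centre of its foot
- brush_pot: loose blue-and-white brush pot, 80 mm across, 110 mm tall, brushes up to 170 mm, to be left alone; origin at the centre of its foot
Things that resemble listed ones, but are neither listed nor needed, are in the scene too. There is more than one size of the guide; the job needs the middle-sized. What is shaped like the cap but yellow is not meant.

How it is judged (in metres and radians):
On the way, in this order (a step that is already met when the one before it is completed fails the run):
1. the guide lies flush along the slab's near long edge, about midway, and is let go, the cap still on (angle between the y axis of guide and the y axis of slab, either way round below 0.03 rad and x of guide in the frame of slab between -0.095 and -0.089 m and y of guide in the frame of slab between -0.045 and 0.045 m and height (world z) of guide below 0.003 m and angle between guide's own z axis and vertical below 0.03 rad and linear speed of guide below 0.01 m/s and contact force between the fingers and guide below 0.1 N and z of cap in the frame of canister below 0.08 m), for 0.3 s.
2. the cap is turned loose on its seat (more than 40 degrees) (angle between the x axis of cap and the x axis of canister, either way round above 0.7 rad and z of cap in the frame of canister below 0.083 m and horizontal distance between cap and canister below 0.006 m), for 0.1 s.
At the end, for the whole second after the job is handed in: Cap still gripped (over 1 N), still, level to 17 deg, at least 45 mm above its seat, touching neither canister, seal nor pot; guide let go, flat on the counter against the slab's near long edge: gap under 3 mm, parallel to 1.7 deg, centred to 45 mm (angle between the y axis of guide and the y axis of slab, either way round below 0.03 rad and x of guide in the frame of slab between -0.095 and -0.089 m and y of guide in the frame of slab between -0.045 and 0.045 m and height (world z) of guide below 0.003 m and angle between guide's own z axis and vertical below 0.03 rad and linear speed of guide below 0.01 m/s and z of cap in the frame of canister above 0.119 m and angle between cap's own z axis and vertical below 0.3 rad and linear speed of cap below 0.03 m/s and contact force between the fingers and cap above 1 N and contact force between cap and canister below 0.1 N and contact force between cap and seal below 0.1 N and contact force between cap and brush_pot below 0.1 N); the arm keeps its last pose, push and grip.
It fails at once if the stone seal is pushed or tipped (distance of seal from where it was at the start of the episode above 0.02 m or angle between seal's own z axis and vertical above 0.3 rad).
It fails at once if the brush pot is pushed or tipped (distance of brush_pot from where it was at the start of the episode above 0.02 m or angle between brush_pot's own z axis and vertical above 0.3 rad).
It also fails if it takes over 54 s, if anything falls off the work surface, if the arm or the gripper's body presses on something with over 40 N, if the wrist force passes 120 N, or if a joint passes its speed limit or range.

### The arm

A 6-joint arm with a two-finger parallel gripper is mounted at the origin on the work surface. World frame = base frame: x ahead of the robot, y to its left, z up, the work surface at z = 0. Lengths are in mm, angles in rad, forces in N, time in s.
With the tool pointing down it reaches from about 350 to 925 mm from the base axis. Payload 6.4 kg.
Tool frame: the origin (TCP) lies midway between the tips of the shut fingers; the grasp point (between the pads) lies 19 mm behind it; x points along the fingers, y is the direction in which the jaws open and shut, and the axes are right-handed (so a half turn about x gives the same grasp; the last joint's range is limited). The gripper opens to 94 mm and grips with 3 to 60 N. Pads are 16 mm wide; open, the fingers measure 119 mm over their backs; the gripper's body (75 mm by 177 mm) begins 78 mm behind the grasp point.
Start: joints at [-1.322, 0.245, 1.558, -0, 1.339, -0.174], TCP at [266.711, -592.772, 205.455] pointing down, gripper open.
Joint ranges: [-3.13, 3.13], [-1.02, 2.26], [0.13, 2.54], [-0.95, 4.09], [0.21, 2.88], [-2.74, 2.74]. Speed limits (rad/s): [2.57, 2.57, 3.14, 3.14, 3.14, 3.14].

### API

Orientations are given as a rotation vector (axis times angle).
In Python, from workcell import status, cams, bot gives the robot as it stands. The module is installed in compiled form; this text tells all that it offers.
- The arm moves only by the tool drive_tool, never from a script. Its argument "motion" is a list of rows, each an object of numbers: "hand": the opening, from 0 (shut) to 1 (fully open); "dx", "dy", "dz": the shift along the tool's x, y, z in m; "spin": the turn about the tool's x in rad. In form: [{"hand": .., "dx": .., "dy": .., "dz": .., "spin": ..}, ...]. A call has exactly 8 rows; each row shifts and turns the pose as measured when the row begins, along the tool's axes as they then stand; what a row does not reach is not made up. A row lasts 1/12 s, in which the tool goes at most 41.7 mm and 7.16 degrees, less where a joint would pass 70% of its speed; a pose out of reach is approached as far as the arm can. A call is refused whole if a number of a shift passes 0.0417 or a number of a turn 0.125, either way. A call with a gripper value outside its range is refused whole. The fingers move at their own pace and stop on an object; the grip force is fixed at half the most. Time passes only in rows, so rows that do not move let the fingers close, or fill a call up. It gives the time, the measured TCP pose, the force and the opening at its end, in the units of the state.
- status.read_state(): the state, without advancing time (a new reading comes with each control period).
- cams.read_camera(name): name is "side" or "top" or "wrist"; returns a dict with "image" (400x640x3 uint8, red, green, blue), "intrinsics" (3x3 intrinsics, pixels), "eye" and "attitude" of the camera in the world. Camera axes: x right, y up, looking along -z (the intrinsics and any distortion apply to the point x, -y, -z); pixel columns grow to the right and rows downward; lengths in mm; the calibration is good to about 2 mm. A picture is of the moment at which its call begins. There is no depth.
- bot.finish_job(): hands the job in, once; it reports no verdict.
The state is a dict: "time_s": time; "joints": joint angles; "joint_vel": joint speeds; "tau": joint torques, N m; "ee_pos": TCP position; "tcp_rot": TCP orientation; "force": force on the tool from outside, world axes, zero at the start; "wrist_torque": the same for the moment, N m; "opening": finger opening in mm.
Only numpy, scipy, OpenCV 4.12 (cv2) and the standard library are available. Lean on these libraries where they do the work, as an engineer would, in place of code of your own. Each camera call takes 0.05 s, during which the arm holds its last target.

## Working session

There is one attempt and no reset: what is moved stays moved. The work goes in short steps, Python scripts to look and compute and a tool call to move; the robot and the scene stay as the last step left them, time stands still between calls to the robot, and variables do not carry over. Pictures are saved under pics/ and viewed, and the job is handed in when it is done.

Besides the shell and the picture viewer there is one more tool, called after "Request:" as name(argument=value, ...) on one line, values as JSON. drive_tool: Moves the arm, as the interface text tells. Its arguments: {"type":"object","properties":{"motion":{"type":"array"}},"required":["motion"]}

```bash
mkdir -p pics; python3 - <<'E'
from workcell import status, cams, bot
import cv2,numpy as np,pickle
s=status.read_state(); print(s)
d={}
for n in ["side","top","wrist"]:
    c=cams.read_camera(n); d[n]=c
    cv2.imwrite(f"pics/{n}0.png",c["image"][:,:,::-1]); print(n,{k:np.round(v,3).tolist() if hasattr(v,'shape') or isinstance(v,list) else v for k,v in c.items() if k!="image"})
pickle.dump(d,open("c0.pkl","wb"))
E
```

```text
{'time_s': 0.0, 'joints': array([-1.32208601e+00,  2.45752122e-01,  1.55898615e+00, -6.05180330e-06,
        1.33870435e+00, -1.74059671e-01]), 'joint_vel': array([ 1.38244750e-04,  1.39256818e-04,  8.49591823e-04, -6.34519559e-05,
        4.92447324e-04, -7.18169491e-04]), 'tau': array([-4.73562577e-04, -4.15836811e+01, -3.14601767e+01,  6.85247546e-02,
        3.32922733e-02, -1.56299711e-04]), 'ee_pos': array([ 266.56740423, -592.17748993,  204.39997187]), 'tcp_rot': array([ 1.98874191,  0.42866347, -1.9888943 ]), 'force': array([-0.61034842,  0.03455026, -0.35546316]), 'wrist_torque': array([-0.00732447, -0.03138967, -0.02514531]), 'opening': 93.73468226055404}
side {'intrinsics': [[426.026, 0.0, 320.214], [0.0, 426.026, 201.363], [0.0, 0.0, 1.0]], 'eye': [233.515, 918.806, 917.012], 'attitude': [0.187, -1.162, -2.612]}
top {'intrinsics': [[441.808, 0.0, 319.291], [0.0, 441.808, 205.184], [0.0, 0.0, 1.0]], 'eye': [227.162, 49.497, 1458.001], 'attitude': [0.16, -0.165, -1.632]}
wrist {'intrinsics': [[356.075, 0.0, 321.753], [0.0, 356.075, 199.852], [0.0, 0.0, 1.0]], 'eye': [338.207, -560.547, 384.142], 'attitude': [-0.239, 0.155, -1.141]}
```

View pics/top0.png

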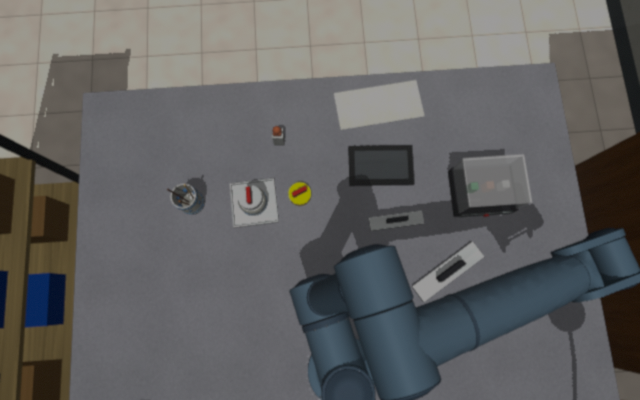

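View pics/side0.png

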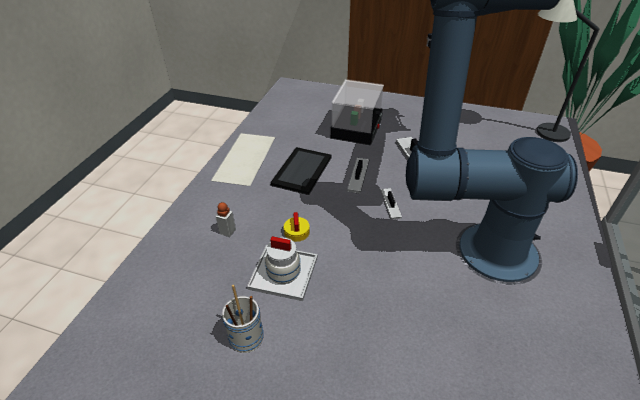

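View pics/wrist0.png

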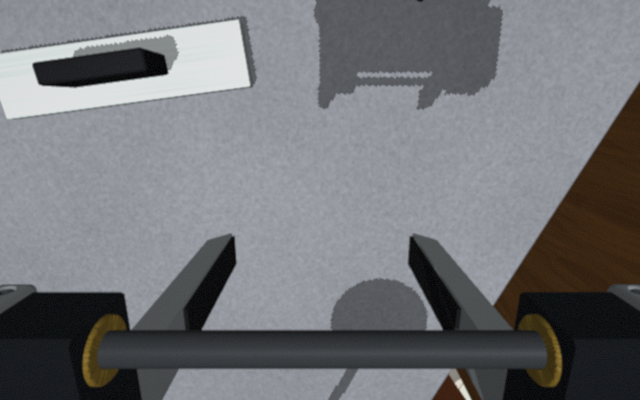

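```bash
cat > h.py <<'E'
import numpy as np,cv2,pickle
from scipy.spatial.transform import Rotation as R
def ray(c,px):
    K=np.array(c["intrinsics"]);px=np.atleast_2d(px).astype(float)
    d=np.c_[(px[:,0]-K[0,2])/K[0,0],-(px[:,1]-K[1,2])/K[1,1],-np.ones(len(px))]
    return np.array(c["eye"]),R.from_rotvec(c["attitude"]).apply(d)
def plane(c,px,z):
    o,d=ray(c,px); t=(z-o[2])/d[:,2]; return o+d*t[:,None]
def proj(c,p):
    K=np.array(c["intrinsics"]);q=R.from_rotvec(c["attitude"]).inv().apply(np.atleast_2d(p)-np.array(c["eye"]))
    return np.c_[K[0,0]*q[:,0]/-q[:,2]+K[0,2],K[1,1]*-q[:,1]/-q[:,2]+K[1,2]]
E
python3 - <<'E'
from h import *
d=pickle.load(open("c0.pkl","rb"))
c=d["top"];im=c["image"][:,:,::-1]
a=cv2.resize(im[130:290,340:500],None,fx=3.6,fy=3.6,interpolation=cv2.INTER_CUBIC)
cv2.imwrite("pics/crA.png",a)
a=cv2.resize(im[110:240,155:325],None,fx=4,fy=4,interpolation=cv2.INTER_CUBIC)
cv2.imwrite("pics/crB.png",a)
s=d["side"]["image"][:,:,::-1]
cv2.imwrite("pics/crC.png",cv2.resize(s[130:300,220:430],None,fx=3.6,fy=3.6,interpolation=cv2.INTER_CUBIC))
for n,px in [("slab",(381,165)),("g",(397,219)),("big",(448,270)),("can",(253,202)),("yel",(300,193)),("seal",(278,134)),("pot",(183,196))]: print(n,plane(c,px,0).round())
print(plane(d["side"],[(391,203)],0))
print(R.from_rotvec([1.98874191,  0.42866347, -1.9888943]).as_matrix().round(3))
E
```

```text
slab [[ 657. -187.    0.]]
g [[ 466. -222.    0.]]
big [[ 286. -371.    0.]]
can [[556. 257.   0.]]
yel [[577.  97.   0.]]
seal [[793. 161.   0.]]
pot [[593. 493.   0.]]
[[ 326.52063537 -111.02235657    0.        ]]
[[-0.     0.41  -0.912]
 [ 0.002 -0.912 -0.41 ]
 [-1.    -0.002 -0.   ]]
```

View pics/crA.png

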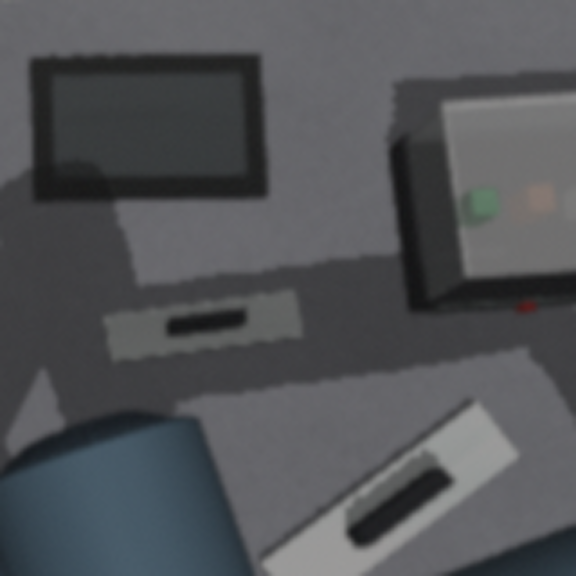

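View pics/crB.png

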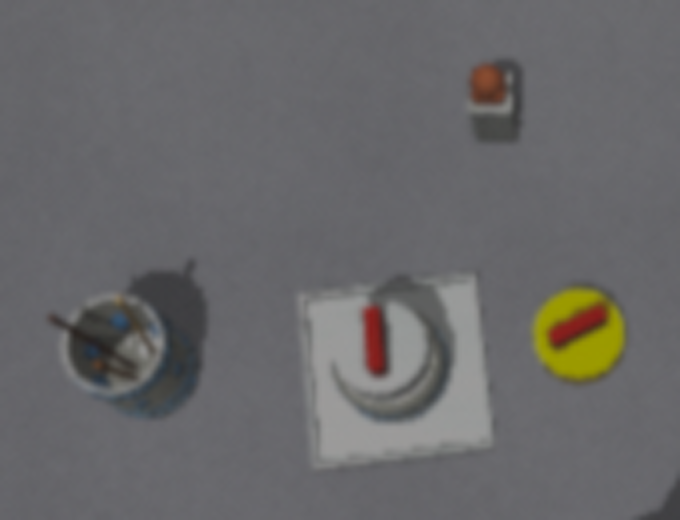

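View pics/crC.png

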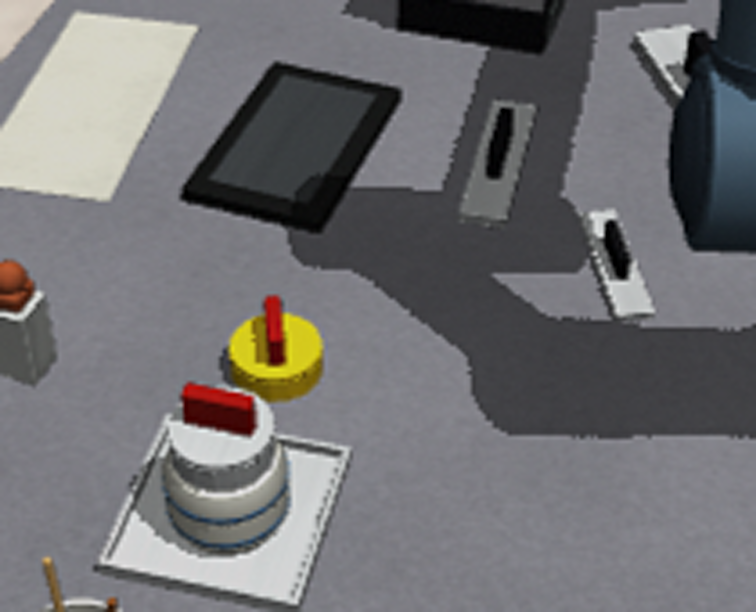

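```bash
python3 - <<'E'
from h import *
d=pickle.load(open("c0.pkl","rb"))
c=d["top"];im=c["image"]
hsv=cv2.cvtColor(im,cv2.COLOR_RGB2HSV)
def P(corn,z):
    p=plane(c,corn,z)[:,:2]; ct=p.mean(0)
    e=[np.linalg.norm(p[i]-p[(i+1)%4]) for i in range(4)]; 
    v=p[1]-p[0]-(p[3]-p[2]); print(p.round(1).tolist(),"ctr",ct.round(1),"edges",np.round(e,1),"dir",np.degrees(np.arctan2(v[1],v[0])).round(2))
cr=lambda q,o,s:np.array(q)/s+np.array(o)-0.36
print("slab");P(cr([(32,60),(261,54),(267,195),(34,201)],(340,130),3.6),16)
print("guide");P(cr([(103,318),(298,291),(303,335),(113,361)],(340,130),3.6),12)
print("tray");P(cr([(299,292),(477,273),(494,446),(313,468)],(155,110),4),14)
# side corners (scale3.6 off 220,130)
c=d["side"]
print("side slab");P(cr([(276,62),(402,91),(320,231),(182,196)],(220,130),3.6),16)
print("side guide");P(cr([(493,99),(536,106),(505,222),(459,215)],(220,130),3.6),12)
print("side small");P(cr([(587,213),(614,208),(654,312),(622,319)],(220,130),3.6),12)
print("side tray");P(cr([(167,415),(351,450),(296,605),(97,567)],(220,130),3.6),14)
c=d["top"]
print("big",np.linalg.norm(np.diff(plane(c,[(413,290),(477,243)],12),axis=0)))
m={}
for n in ["top","side"]:
    c=d[n];h=cv2.cvtColor(c["image"],cv2.COLOR_RGB2HSV)
    k=((h[...,0]<8)|(h[...,0]>172))&(h[...,1]>170)&(h[...,2]>80)
    nn,l,st,ce=cv2.connectedComponentsWithStats(k.astype(np.uint8))
    for i in range(1,nn):
        if st[i][4]>25:
            p=np.argwhere(l==i)[:,::-1].astype(np.float32); r=cv2.minAreaRect(p); print(n,ce[i],st[i],r)
E
```

```text
slab
[[725.8, -79.5], [717.0, -297.5], [578.7, -287.9], [587.7, -70.2]] ctr [ 652.3 -183.8] edges [218.2 138.6 217.9 138.4] dir -92.35
guide
[[473.5, -125.1], [486.6, -307.3], [445.2, -307.2], [432.9, -130.6]] ctr [ 459.5 -217.6] edges [182.7  41.3 177.   40.9] dir -85.95
tray
[[625.4, 332.0], [631.8, 181.3], [482.7, 174.0], [474.3, 324.3]] ctr [553.6 252.9] edges [150.9 149.3 150.5 151.3] dir -87.2
side slab
[[714.6, -295.3], [577.0, -284.7], [586.9, -58.4], [724.1, -67.5]] ctr [ 650.6 -176.5] edges [138.1 226.6 137.5 228.1] dir 175.9
side guide
[[488.0, -303.7], [444.5, -304.8], [432.4, -123.9], [474.6, -121.1]] ctr [ 459.9 -213.3] edges [ 43.5 181.3  42.4 183.1] dir -177.39
side small
[[364.0, -158.1], [341.8, -172.4], [284.2, -47.0], [308.6, -30.5]] ctr [ 324.6 -102. ] edges [ 26.3 138.   29.4 139.1] dir -146.61
side tray
[[632.2, 185.6], [482.0, 177.1], [475.1, 324.8], [622.9, 336.6]] ctr [553.1 256. ] edges [150.4 147.9 148.2 151.3] dir -176.1
big 264.0746488165709
top [248.19512195 194.07317073] [247 187   4  15  41] ((248.1393585205078, 194.03280639648438), (14.033040046691895, 2.806607723236084), 84.80557250976562)
top [299.04 190.8 ] [293 187  13   9  50] ((299.117919921875, 190.71226501464844), (3.496628999710083, 13.889386177062988), 60.945396423339844)
side [295.51020408 218.36734694] [294 212   4  13  49] ((295.5, 218.0), (12.0, 3.0), 90.0)
side [280.03797468 239.84810127] [271 237  19   7  79] ((280.0384521484375, 239.8076934814453), (18.827146530151367, 3.9223220348358154), 11.309932708740234)
```

The guide candidates are top (448,270), about 264 mm long, top (397,219), about 180 × 42 mm, and side (391,203), about 139 × 27 mm. The one at (397,219) matches the 180 × 44 mm middle size. The crops show the aluminium cap with a red wing on the canister at top (248,194). The yellow one at (300,193) is the decoy, and the slab is at (381,165).

```bash
cat > plan.py <<'E'
import sys
from h import *
from workcell import status
def go(x,y,z,yaw,hand,n=8,step=40,turn=0.12,s=None):
    s=s or status.read_state(); p=np.array(s["ee_pos"]);M=R.from_rotvec(s["tcp_rot"]).as_matrix()
    T=np.array([x,y,z]); out=[]
    for i in range(n):
        yw=np.arctan2(M[1,1],M[0,1]); e=(np.radians(yaw)-yw+np.pi)%(2*np.pi)-np.pi
        sp=np.clip(-e,-turn,turn); v=T-p; L=np.linalg.norm(v); v=v*min(1,step/max(L,1e-9))
        t=(M.T@v)/1000; t=np.round(t,4); sp=round(float(sp),3)
        out.append('{"hand":%g,"dx":%g,"dy":%g,"dz":%g,"spin":%g}'%(hand,*t,sp))
        p=p+M@t*1000; M=M@R.from_rotvec([sp,0,0]).as_matrix()
    print(" tilt",(M[:,0]).round(4),"end",p.round(1),"yaw",np.degrees(np.arctan2(M[1,1],M[0,1])).round(2))
    print("["+",".join(out)+"]")
if __name__=="__main__":
    a=[float(v) for v in sys.argv[1:]]
    s=status.read_state();M=R.from_rotvec(s["tcp_rot"]).as_matrix()
    print("t",s["time_s"],"pos",s["ee_pos"].round(2),"yaw",np.degrees(np.arctan2(M[1,1],M[0,1])).round(2),"F",s["force"].round(2),"open",round(s["opening"],1),"j",s["joints"].round(2))
    kw={}
    if len(a)>5: kw["step"]=a[5]
    if len(a)>6: kw["turn"]=a[6]
    go(*a[:5],**kw)
E
python3 plan.py 458 -215 200 4 1
```

```text
t 0.15 pos [ 266.59 -592.32  204.64] yaw -65.78 F [-0.05  0.27  0.55] open 94.0 j [-1.32  0.25  1.56  0.    1.34 -0.17]
 tilt [-3.0e-04  1.4e-03 -1.0e+00] end [ 411.4 -306.9  201.1] yaw -10.77
[{"hand":1,"dx":0.0005,"dy":-0.0251,"dz":-0.0311,"spin":-0.12},{"hand":1,"dx":0.0005,"dy":-0.0212,"dz":-0.0339,"spin":-0.12},{"hand":1,"dx":0.0005,"dy":-0.017,"dz":-0.0362,"spin":-0.12},{"hand":1,"dx":0.0005,"dy":-0.0125,"dz":-0.038,"spin":-0.12},{"hand":1,"dx":0.0005,"dy":-0.0079,"dz":-0.0392,"spin":-0.12},{"hand":1,"dx":0.0005,"dy":-0.0031,"dz":-0.0399,"spin":-0.12},{"hand":1,"dx":0.0005,"dy":0.0017,"dz":-0.04,"spin":-0.12},{"hand":1,"dx":0.0004,"dy":0.0064,"dz":-0.0395,"spin":-0.12}]
```

Request:
drive_tool(motion=[{"hand": 1,"dx": 0.0005,"dy": -0.025,"dz": -0.031,"spin": -0.12},{"hand": 1,"dx": 0.0005,"dy": -0.021,"dz": -0.034,"spin": -0.12},{"hand": 1,"dx": 0.0005,"dy": -0.017,"dz": -0.036,"spin": -0.12},{"hand": 1,"dx": 0.0005,"dy": -0.0125,"dz": -0.038,"spin": -0.12},{"hand": 1,"dx": 0.0005,"dy": -0.008,"dz": -0.039,"spin": -0.12},{"hand": 1,"dx": 0.0005,"dy": -0.003,"dz": -0.04,"spin": -0.12},{"hand": 1,"dx": 0.0005,"dy": 0.002,"dz": -0.04,"spin": -0.12},{"hand": 1,"dx": 0.0005,"dy": 0.006,"dz": -0.0395,"spin": -0.12}])

```text
time_s: 0.82
ee_pos: [406.9, -299.6, 197.0]
tcp_rot: [1.326, 1.135, -1.325]
force: [1.3, -0.5, -0.6]
opening: 93.9
```

```bash
python3 plan.py 456 -215 150 4 1
```

```text
t 0.8167 pos [ 406.89 -299.55  196.97] yaw -9.07 F [ 1.32 -0.46 -0.57] open 93.9 j [-0.86 -0.09  1.93  0.    1.31 -0.7 ]
 tilt [-0.0024  0.0037 -1.    ] end [ 456. -215.  150.] yaw 3.99
[{"hand":1,"dx":0.0174,"dy":0.013,"dz":-0.0336,"spin":-0.12},{"hand":1,"dx":0.0174,"dy":0.017,"dz":-0.0318,"spin":-0.108},{"hand":1,"dx":0.0124,"dy":0.0144,"dz":-0.0212,"spin":-0},{"hand":1,"dx":-0,"dy":-0,"dz":0,"spin":-0},{"hand":1,"dx":-0,"dy":-0,"dz":0,"spin":-0},{"hand":1,"dx":-0,"dy":-0,"dz":0,"spin":-0},{"hand":1,"dx":-0,"dy":-0,"dz":0,"spin":-0},{"hand":1,"dx":-0,"dy":-0,"dz":0,"spin":-0}]
```

Request:
drive_tool(motion=[{"hand": 1,"dx": 0.015,"dy": 0.01,"dz": -0.026,"spin": -0.08},{"hand": 1,"dx": 0.015,"dy": 0.013,"dz": -0.025,"spin": -0.08},{"hand": 1,"dx": 0.012,"dy": 0.014,"dz": -0.022,"spin": -0.06},{"hand": 1,"dx": 0.005,"dy": 0.007,"dz": -0.01,"spin": 0},{"hand": 1,"dx": 0,"dy": 0,"dz": 0,"spin": 0},{"hand": 1,"dx": 0,"dy": 0,"dz": 0,"spin": 0},{"hand": 1,"dx": 0,"dy": 0,"dz": 0,"spin": 0},{"hand": 1,"dx": 0,"dy": 0,"dz": 0,"spin": 0}])

```text
time_s: 1.48
ee_pos: [458.1, -207.9, 148.4]
tcp_rot: [1.147, 1.253, -1.145]
force: [0.2, -0.5, -0.4]
opening: 94.2
```

```bash
python3 - <<'E'
from h import *
from workcell import cams
d={n:cams.read_camera(n) for n in ["wrist","top"]}
pickle.dump(d,open("c1.pkl","wb"))
for n in d: cv2.imwrite(f"pics/{n}1.png",d[n]["image"][:,:,::-1])
E
python3 plan.py 456 -215 21 4 1
```

```text
t 1.5833 pos [ 458.14 -208.13  148.59] yaw 4.94 F [-0.34  0.37  0.06] open 93.7 j [-0.65 -0.04  1.97  0.    1.21 -0.74]
 tilt [-0.0016  0.0032 -1.    ] end [ 456. -215.   21.] yaw 4.02
[{"hand":1,"dx":0.0399,"dy":-0.0008,"dz":0.0022,"spin":0.016},{"hand":1,"dx":0.0399,"dy":-0.0008,"dz":0.0022,"spin":0},{"hand":1,"dx":0.0399,"dy":-0.0007,"dz":0.0023,"spin":0},{"hand":1,"dx":0.0079,"dy":-0.0002,"dz":0.0004,"spin":0},{"hand":1,"dx":-0,"dy":0,"dz":0,"spin":0},{"hand":1,"dx":-0,"dy":0,"dz":0,"spin":0},{"hand":1,"dx":-0,"dy":0,"dz":0,"spin":0},{"hand":1,"dx":-0,"dy":0,"dz":0,"spin":0}]
```

View pics/wrist1.png

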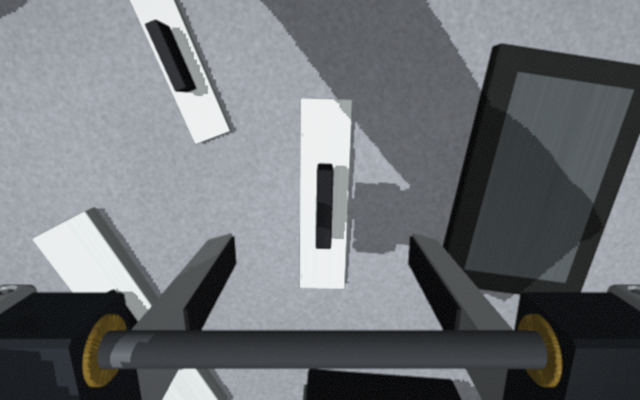

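View pics/top1.png

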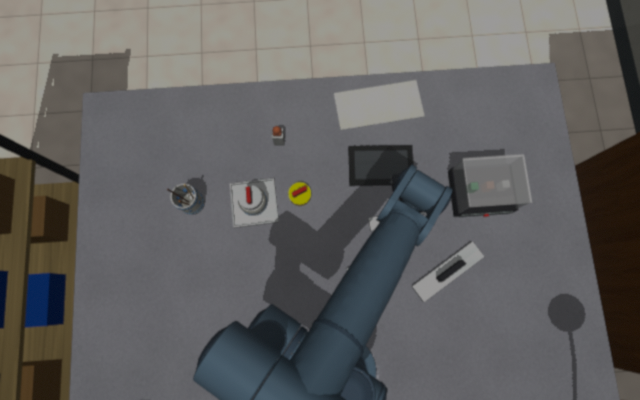

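```bash
python3 - <<'E'
from h import *
d=pickle.load(open("c1.pkl","rb"));c=d["wrist"]
g=cv2.cvtColor(c["image"],cv2.COLOR_RGB2GRAY)
print(np.array(c["eye"]).round(1))
im=c["image"].astype(int)
# guide white mask contour
m=((g>170)).astype(np.uint8)
nn,l,st,ce=cv2.connectedComponentsWithStats(m); i=[k for k in range(1,nn) if st[k][4]>3000 and 300<ce[k][0]<350][0]
# left edge per row and right edge rows
L=[];Rr=[]
for y in range(105,282,4):
    xs=np.where(l[y]==i)[0]; L.append((xs.min()-.5,y)); Rr.append((xs.max()+.5,y))
L=plane(c,L,12)[:,:2];Rr=plane(c,Rr,12)[:,:2]
def fit(P,n):
    v=cv2.fitLine(P.astype(np.float32),cv2.DIST_HUBER,0,0.01,0.01).ravel(); a=np.degrees(np.arctan2(v[1],v[0])); print(n,v[2:].round(1),"ang",(a%180).round(2)); return v
fit(L,"guide L");fit(Rr,"guide R")
yy=np.where((l==i))[0]; print(yy.min(),yy.max())
print("ends",plane(c,[(326,yy.min()-.5),(322,yy.max()+.5)],12).round(1))
print("rib",plane(c,[(317,165),(332,165),(332,247),(317,247)],45).round(1))
# slab left edge: dark <45?
for y in range(70,255,30): print(y,g[y,430:520:6].tolist())
E
```

```text
[ 452.4 -131.   328.3]
guide L [ 432.1 -246.8] ang 104.48
guide R [ 482.4 -217.8] ang 94.19
85 297
ends [[ 454.4 -116.4   12. ]
 [ 468.5 -318.    12. ]]
rib [[ 452.5 -179.9   45. ]
 [ 464.5 -178.8   45. ]
 [ 471.2 -249.4   45. ]
 [ 458.4 -250.6   45. ]]
70 [99, 99, 105, 102, 100, 101, 98, 160, 170, 169, 16, 42, 40, 42, 44]
100 [104, 99, 101, 100, 104, 104, 102, 101, 73, 9, 40, 40, 43, 44, 91]
130 [104, 104, 108, 108, 99, 104, 101, 31, 18, 25, 26, 26, 50, 57, 57]
160 [104, 104, 100, 103, 102, 103, 10, 24, 27, 26, 25, 59, 57, 59, 57]
190 [104, 105, 106, 104, 100, 13, 26, 25, 23, 29, 57, 57, 59, 59, 57]
220 [103, 106, 98, 90, 15, 27, 28, 27, 58, 60, 60, 59, 60, 59, 61]
250 [84, 83, 82, 21, 26, 25, 22, 64, 62, 61, 60, 60, 63, 61, 61]
```

```bash
python3 - <<'E'
from h import *
d=pickle.load(open("c1.pkl","rb"));c=d["wrist"]
g=cv2.cvtColor(c["image"],cv2.COLOR_RGB2GRAY)
def fit(P,n):
    v=cv2.fitLine(P.astype(np.float32),cv2.DIST_HUBER,0,0.01,0.01).ravel(); a=np.degrees(np.arctan2(v[1],v[0])); print(n,v[2:].round(1),"ang",(a%180).round(2)); return v
L=[];Rr=[]
for y in range(105,282,4):
    xs=np.where(g[y,290:370]>215)[0]+290; L.append((xs.min()-.5,y)); Rr.append((xs.max()+.5,y))
fit(plane(c,L,12)[:,:2],"guide L");fit(plane(c,Rr,12)[:,:2],"guide R")
print(g[98:104,310].tolist(),g[284:294,310].tolist())
col=g[:,310]; ys=np.where(col>215)[0]; print(ys.min(),ys.max(), plane(c,[(310,ys.min()-.5),(310,ys.max()+.5)],12).round(1))
S=[]
for y in range(60,255,4):
    xs=np.where(g[y,425:520]<60)[0]+425; S.append((xs.min()-.5,y))
S=np.array(S)
v=fit(plane(c,S,0)[:,:2],"slab bottom?"); v=fit(plane(c,S+[1.5,0],16)[:,:2],"slab top")
print(plane(c,[(500,44),(446,262)],16).round(1))
E
```

```text
guide L [ 438.2 -198.9] ang 93.57
guide R [ 481.9 -224.5] ang 94.48
[186, 225, 239, 240, 239, 238] [239, 240, 237, 222, 189, 168, 169, 169, 174, 178]
99 287 [[ 441.8 -128.9   12. ]
 [ 455.7 -308.    12. ]]
slab bottom? [ 587.7 -167.1] ang 86.8
slab top [ 582.5 -164.8] ang 86.87
[[ 592.3  -73.2   16. ]
 [ 583.  -267.5   16. ]]
```

```bash
python3 plan.py 460.5 -215.5 20 4 1 28
```

```text
t 1.5833 pos [ 458.14 -208.13  148.59] yaw 4.94 F [-0.34  0.37  0.06] open 93.7 j [-0.65 -0.04  1.97  0.    1.21 -0.74]
 tilt [-0.0016  0.0032 -1.    ] end [ 460.5 -215.5   20. ] yaw 4.02
[{"hand":1,"dx":0.0279,"dy":0.0004,"dz":0.0017,"spin":0.016},{"hand":1,"dx":0.0279,"dy":0.0004,"dz":0.0017,"spin":0},{"hand":1,"dx":0.0279,"dy":0.0005,"dz":0.0017,"spin":0},{"hand":1,"dx":0.0279,"dy":0.0004,"dz":0.0018,"spin":0},{"hand":1,"dx":0.017,"dy":0.0003,"dz":0.001,"spin":0},{"hand":1,"dx":-0,"dy":-0,"dz":0,"spin":0},{"hand":1,"dx":-0,"dy":-0,"dz":0,"spin":0},{"hand":1,"dx":-0,"dy":-0,"dz":0,"spin":0}]
```

Request:
drive_tool(motion=[{"hand": 1,"dx": 0.028,"dy": 0.0005,"dz": 0.002,"spin": 0.016},{"hand": 1,"dx": 0.028,"dy": 0.0005,"dz": 0.002,"spin": 0},{"hand": 1,"dx": 0.028,"dy": 0.0005,"dz": 0.002,"spin": 0},{"hand": 1,"dx": 0.02,"dy": 0,"dz": 0.001,"spin": 0},{"hand": 1,"dx": 0.01,"dy": 0,"dz": 0,"spin": 0},{"hand": 1,"dx": 0,"dy": 0,"dz": 0,"spin": 0},{"hand": 1,"dx": 0,"dy": 0,"dz": 0,"spin": 0},{"hand": 1,"dx": 0,"dy": 0,"dz": 0,"spin": 0}])

```text
time_s: 2.25
ee_pos: [463.1, -224.1, 37.2]
tcp_rot: [1.165, 1.226, -1.161]
force: [-0.7, 0.5, -0.3]
opening: 94.2
```

```bash
python3 plan.py 460.5 -215.5 20 4 0 28
```

```text
t 2.25 pos [ 463.14 -224.05   37.18] yaw 3.44 F [-0.75  0.54 -0.26] open 94.2 j [-0.67  0.15  2.01  0.    0.97 -0.73]
 tilt [ 0.0093 -0.0058 -0.9999] end [ 460.5 -215.5   20. ] yaw 4.01
[{"hand":0,"dx":0.0171,"dy":-0.0023,"dz":-0.0088,"spin":-0.01},{"hand":0,"dx":0,"dy":0,"dz":-0,"spin":0},{"hand":0,"dx":0,"dy":0,"dz":-0,"spin":0},{"hand":0,"dx":0,"dy":0,"dz":-0,"spin":0},{"hand":0,"dx":0,"dy":0,"dz":-0,"spin":0},{"hand":0,"dx":0,"dy":0,"dz":-0,"spin":0},{"hand":0,"dx":0,"dy":0,"dz":-0,"spin":0},{"hand":0,"dx":0,"dy":0,"dz":-0,"spin":0}]
```

Request:
drive_tool(motion=[{"hand": 1,"dx": 0.008,"dy": -0.001,"dz": -0.004,"spin": -0.01},{"hand": 1,"dx": 0.007,"dy": -0.001,"dz": -0.004,"spin": 0},{"hand": 1,"dx": 0.002,"dy": 0,"dz": -0.001,"spin": 0},{"hand": 1,"dx": 0,"dy": 0,"dz": 0,"spin": 0},{"hand": 0,"dx": 0,"dy": 0,"dz": 0,"spin": 0},{"hand": 0,"dx": 0,"dy": 0,"dz": 0,"spin": 0},{"hand": 0,"dx": 0,"dy": 0,"dz": 0,"spin": 0},{"hand": 0,"dx": 0,"dy": 0,"dz": 0,"spin": 0}])

```text
time_s: 2.92
ee_pos: [463.6, -216.3, 23.4]
tcp_rot: [1.155, 1.222, -1.15]
force: [-0.2, -0.1, 0.4]
opening: 70.9
```

```bash
python3 plan.py 460.5 -215.5 20 4 0 28
```

```text
t 2.9167 pos [ 463.62 -216.3    23.37] yaw 4.12 F [-0.17 -0.11  0.44] open 70.9 j [-0.66  0.16  2.03  0.    0.93 -0.73]
 tilt [ 0.0167 -0.0115 -0.9998] end [ 460.5 -215.5   20. ] yaw 4.01
[{"hand":0,"dx":0.0033,"dy":-0.0031,"dz":-0.0011,"spin":0.002},{"hand":0,"dx":0,"dy":-0,"dz":0,"spin":0},{"hand":0,"dx":0,"dy":-0,"dz":0,"spin":0},{"hand":0,"dx":0,"dy":-0,"dz":0,"spin":0},{"hand":0,"dx":0,"dy":-0,"dz":0,"spin":0},{"hand":0,"dx":0,"dy":-0,"dz":0,"spin":0},{"hand":0,"dx":0,"dy":-0,"dz":0,"spin":0},{"hand":0,"dx":0,"dy":-0,"dz":0,"spin":0}]
```

Request:
drive_tool(motion=[{"hand": 0,"dx": 0.002,"dy": -0.002,"dz": 0,"spin": 0},{"hand": 0,"dx": 0.001,"dy": -0.001,"dz": 0,"spin": 0},{"hand": 0,"dx": 0,"dy": 0,"dz": 0,"spin": 0},{"hand": 0,"dx": 0,"dy": 0,"dz": 0,"spin": 0},{"hand": 0,"dx": 0,"dy": 0,"dz": 0,"spin": 0},{"hand": 0,"dx": 0,"dy": 0,"dz": 0,"spin": 0},{"hand": 0,"dx": 0,"dy": 0,"dz": 0,"spin": 0},{"hand": 0,"dx": 0,"dy": 0,"dz": 0,"spin": 0}])

```text
time_s: 3.58
ee_pos: [460.5, -217.0, 20.3]
tcp_rot: [1.155, 1.221, -1.15]
force: [-0.3, -0.5, 0.1]
opening: 17.5
```

```bash
python3 plan.py 460.5 -215.5 20 4 0 28
```

```text
t 3.5833 pos [ 460.52 -216.98   20.29] yaw 4.1 F [-0.34 -0.52  0.11] open 17.5 j [-0.66  0.16  2.03  0.    0.92 -0.74]
 tilt [ 0.0171 -0.0119 -0.9998] end [ 460.5 -215.5   20. ] yaw 3.99
[{"hand":0,"dx":0.0003,"dy":0.0001,"dz":-0.0015,"spin":0.002},{"hand":0,"dx":-0,"dy":-0,"dz":0,"spin":-0},{"hand":0,"dx":-0,"dy":-0,"dz":0,"spin":-0},{"hand":0,"dx":-0,"dy":-0,"dz":0,"spin":-0},{"hand":0,"dx":-0,"dy":-0,"dz":0,"spin":-0},{"hand":0,"dx":-0,"dy":-0,"dz":0,"spin":-0},{"hand":0,"dx":-0,"dy":-0,"dz":0,"spin":-0},{"hand":0,"dx":-0,"dy":-0,"dz":0,"spin":-0}]
```

Request:
drive_tool(motion=[{"hand": 0,"dx": 0,"dy": 0,"dz": 0,"spin": 0},{"hand": 0,"dx": 0,"dy": 0,"dz": 0,"spin": 0},{"hand": 0,"dx": 0,"dy": 0,"dz": 0,"spin": 0},{"hand": 0,"dx": -0.004,"dy": 0,"dz": 0,"spin": 0},{"hand": 0,"dx": -0.005,"dy": 0,"dz": 0,"spin": 0},{"hand": 0,"dx": -0.005,"dy": 0,"dz": 0,"spin": 0},{"hand": 0,"dx": 0,"dy": 0,"dz": 0,"spin": 0},{"hand": 0,"dx": 0,"dy": 0,"dz": 0,"spin": 0}])

```text
time_s: 4.25
ee_pos: [459.1, -215.8, 34.6]
tcp_rot: [1.155, 1.224, -1.151]
force: [-0.0, -0.1, -2.1]
opening: 13.8
```

```bash
python3 plan.py 552 -177 30 -2.8 0 25 0.04
```

```text
t 4.25 pos [ 459.05 -215.81   34.62] yaw 4.11 F [-0.03 -0.09 -2.06] open 13.8 j [-0.66  0.14  2.03  0.    0.96 -0.74]
 tilt [ 0.0145 -0.01   -0.9998] end [ 552. -177.   30.] yaw -2.82
[{"hand":0,"dx":0.0014,"dy":0.0237,"dz":-0.008,"spin":0.04},{"hand":0,"dx":0.0014,"dy":0.0233,"dz":-0.0089,"spin":0.04},{"hand":0,"dx":0.0014,"dy":0.023,"dz":-0.0098,"spin":0.04},{"hand":0,"dx":0.0013,"dy":0.0225,"dz":-0.0108,"spin":0.001},{"hand":0,"dx":0.0001,"dy":0.0007,"dz":-0.0003,"spin":-0},{"hand":0,"dx":-0,"dy":0,"dz":0,"spin":-0},{"hand":0,"dx":-0,"dy":0,"dz":0,"spin":-0},{"hand":0,"dx":-0,"dy":0,"dz":0,"spin":-0}]
```

Request:
drive_tool(motion=[{"hand": 0,"dx": 0,"dy": 0.015,"dz": -0.005,"spin": 0.025},{"hand": 0,"dx": 0,"dy": 0.023,"dz": -0.009,"spin": 0.035},{"hand": 0,"dx": 0,"dy": 0.022,"dz": -0.01,"spin": 0.035},{"hand": 0,"dx": 0,"dy": 0.015,"dz": -0.007,"spin": 0.02},{"hand": 0,"dx": 0,"dy": 0.009,"dz": -0.004,"spin": 0.005},{"hand": 0,"dx": 0,"dy": 0.004,"dz": -0.002,"spin": 0},{"hand": 0,"dx": 0,"dy": 0,"dz": 0,"spin": 0},{"hand": 0,"dx": 0,"dy": 0,"dz": 0,"spin": 0}])

```text
time_s: 4.92
ee_pos: [548.4, -175.9, 34.4]
tcp_rot: [1.248, 1.167, -1.244]
force: [-0.3, 0.4, -2.9]
opening: 13.7
```

```bash
python3 - <<'E'
from h import *
from workcell import cams
d={n:cams.read_camera(n) for n in ["wrist","side"]}
pickle.dump(d,open("c2.pkl","wb"))
for n in d: cv2.imwrite(f"pics/{n}2.png",d[n]["image"][:,:,::-1])
E
python3 plan.py 552 -177 21 -2.8 0 25 0.04
```

```text
t 5.0167 pos [ 548.1  -176.04   34.4 ] yaw -3.18 F [-0.25  0.51 -2.15] open 13.7 j [-0.51  0.28  1.86 -0.    0.99 -0.45]
 tilt [ 0.012  -0.0092 -0.9999] end [ 552. -177.   21.] yaw -2.78
[{"hand":0,"dx":0.0135,"dy":0.0038,"dz":0.0006,"spin":-0.007},{"hand":0,"dx":-0,"dy":-0,"dz":0,"spin":0},{"hand":0,"dx":-0,"dy":-0,"dz":0,"spin":0},{"hand":0,"dx":-0,"dy":-0,"dz":0,"spin":0},{"hand":0,"dx":-0,"dy":-0,"dz":0,"spin":0},{"hand":0,"dx":-0,"dy":-0,"dz":0,"spin":0},{"hand":0,"dx":-0,"dy":-0,"dz":0,"spin":0},{"hand":0,"dx":-0,"dy":-0,"dz":0,"spin":0}]
```

View pics/wrist2.png

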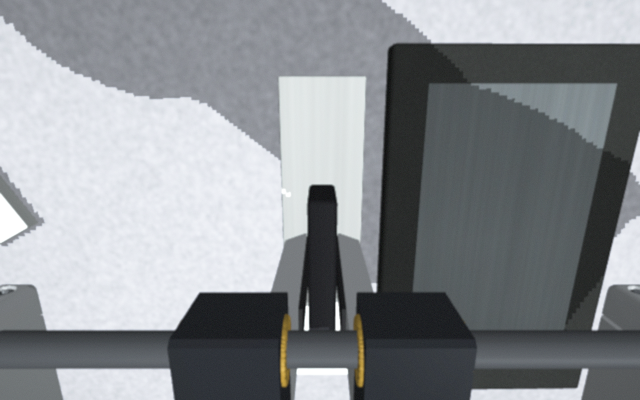

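```bash
python3 - <<'E'
from h import *
d=pickle.load(open("c2.pkl","rb"));c=d["wrist"]
g=cv2.cvtColor(c["image"],cv2.COLOR_RGB2GRAY)
for y in [90,130,170,210]: print(y,g[y,274:290].tolist(),g[y,355:400].tolist())
E
```

```text
90 [146, 143, 145, 146, 158, 195, 221, 225, 225, 225, 227, 226, 226, 226, 227, 227] [228, 228, 228, 229, 229, 230, 229, 230, 230, 222, 180, 148, 141, 142, 145, 145, 150, 150, 149, 149, 147, 145, 146, 145, 146, 141, 142, 139, 142, 137, 112, 65, 30, 18, 26, 29, 33, 34, 36, 41, 39, 42, 41, 42, 40]
130 [150, 152, 149, 146, 143, 150, 186, 220, 225, 226, 226, 227, 226, 227, 227, 228] [227, 228, 228, 229, 228, 230, 230, 230, 222, 176, 151, 153, 155, 156, 156, 153, 153, 153, 149, 148, 149, 149, 151, 152, 152, 152, 151, 146, 124, 78, 32, 20, 19, 26, 33, 40, 40, 43, 42, 44, 42, 42, 44, 43, 43]
170 [238, 238, 236, 237, 236, 234, 219, 200, 217, 224, 224, 226, 225, 225, 226, 226] [226, 226, 226, 227, 228, 228, 226, 206, 174, 159, 156, 156, 155, 153, 154, 151, 153, 151, 154, 153, 151, 154, 154, 154, 155, 153, 131, 83, 34, 19, 24, 25, 32, 36, 37, 41, 41, 43, 40, 41, 40, 42, 41, 41, 44]
210 [236, 238, 238, 240, 240, 240, 238, 232, 212, 214, 222, 224, 222, 225, 224, 225] [226, 225, 225, 226, 227, 221, 182, 155, 158, 158, 156, 154, 150, 149, 146, 148, 148, 146, 150, 149, 147, 148, 148, 148, 138, 95, 42, 19, 22, 23, 33, 38, 41, 42, 43, 44, 44, 44, 46, 45, 45, 41, 43, 43, 41]
```

```bash
python3 - <<'E'
from h import *
d=pickle.load(open("c2.pkl","rb"));c=d["wrist"]
g=cv2.cvtColor(c["image"],cv2.COLOR_RGB2GRAY).astype(float)
def cross(row,a,b,th):
    r=row[a:b]; k=np.where((r[:-1]>=th)&(r[1:]<th))[0][0]; return a+k+(r[k]-th)/(r[k]-r[k+1])
def fit(P,n):
    v=cv2.fitLine(P[:,:2].astype(np.float32),cv2.DIST_HUBER,0,0.01,0.01).ravel(); a=np.degrees(np.arctan2(v[1],v[0]))%180; x=v[2]+(-176-v[3])*v[0]/v[1]; print(n,"x at y=-176",x.round(1),"ang",a.round(2))
G=np.array([(cross(g[y],350,378,190),y) for y in range(80,225,4)])
S=np.array([(cross(g[y],370,400,80),y) for y in range(60,225,4)])
L=np.array([(cross(255-g[y],270,292,50),y) for y in range(80,130,4)])
fit(plane(c,G,26),"guide R top z26");fit(plane(c,L,26),"guide L top")
fit(plane(c,S,0),"slab bottom z0"); fit(plane(c,S+[3.5,0],16),"slab top z16")
print(plane(c,[(322,76.5)],26), plane(c,[(388,43)],16))
E
```

```text
guide R top z26 x at y=-176 571.1 ang 86.75
guide L top x at y=-176 528.2 ang 86.96
slab bottom z0 x at y=-176 586.6 ang 86.88
slab top z16 x at y=-176 585.7 ang 87.04
[[554.43579089 -86.6726323   26.        ]] [[589.31960352 -71.74455391  16.        ]]
```

Request:
drive_tool(motion=[{"hand": 0,"dx": 0.005,"dy": 0.002,"dz": 0,"spin": 0},{"hand": 0,"dx": 0.005,"dy": 0.001,"dz": 0,"spin": 0},{"hand": 0,"dx": 0.003,"dy": 0,"dz": 0,"spin": 0},{"hand": 0,"dx": 0.001,"dy": 0,"dz": 0,"spin": 0},{"hand": 0,"dx": 0.001,"dy": 0,"dz": 0,"spin": 0},{"hand": 0,"dx": 0,"dy": 0,"dz": 0,"spin": 0},{"hand": 0,"dx": 0,"dy": 0,"dz": 0,"spin": 0},{"hand": 0,"dx": 0,"dy": 0,"dz": 0,"spin": 0}])

```text
time_s: 5.68
ee_pos: [550.7, -178.0, 20.7]
tcp_rot: [1.251, 1.166, -1.247]
force: [-0.2, 1.4, -0.7]
opening: 13.7
```

```bash
python3 plan.py 562 -177 20 -2.8 0 4 0.04
```

```text
t 5.6833 pos [ 550.68 -177.98   20.71] yaw -3.31 F [-0.15  1.44 -0.74] open 13.7 j [-0.51  0.31  1.85 -0.    0.96 -0.45]
 tilt [ 0.0115 -0.0088 -0.9999] end [ 562. -177.   20.] yaw -2.8
[{"hand":0,"dx":0.0003,"dy":0.0039,"dz":-0.0006,"spin":-0.009},{"hand":0,"dx":0.0003,"dy":0.004,"dz":-0.0005,"spin":0},{"hand":0,"dx":0.0002,"dy":0.0033,"dz":-0.0005,"spin":0},{"hand":0,"dx":0,"dy":0,"dz":0,"spin":0},{"hand":0,"dx":0,"dy":0,"dz":0,"spin":0},{"hand":0,"dx":0,"dy":0,"dz":0,"spin":0},{"hand":0,"dx":0,"dy":0,"dz":0,"spin":0},{"hand":0,"dx":0,"dy":0,"dz":0,"spin":0}]
```

Request:
drive_tool(motion=[{"hand": 0,"dx": 0,"dy": 0.003,"dz": 0,"spin": 0},{"hand": 0,"dx": 0,"dy": 0.003,"dz": 0,"spin": 0},{"hand": 0,"dx": 0,"dy": 0.002,"dz": 0,"spin": 0},{"hand": 0,"dx": 0,"dy": 0.002,"dz": 0,"spin": 0},{"hand": 0,"dx": 0,"dy": 0.002,"dz": 0,"spin": 0},{"hand": 0,"dx": 0,"dy": 0.002,"dz": 0,"spin": 0},{"hand": 0,"dx": 0,"dy": 0.002,"dz": 0,"spin": 0},{"hand": 0,"dx": 0,"dy": 0.002,"dz": 0,"spin": 0}])

```text
time_s: 6.35
ee_pos: [563.0, -179.2, 20.6]
tcp_rot: [1.239, 1.185, -1.259]
force: [-10.1, 1.3, 8.9]
opening: 13.6
```

```bash
python3 plan.py 562 -177 20 -2.8 0 4 0.04
```

```text
t 6.35 pos [ 563.02 -179.2    20.55] yaw -3.09 F [-10.1    1.33   8.9 ] open 13.6 j [-0.49  0.35  1.8  -0.01  0.99 -0.43]
 tilt [-0.0096 -0.0071 -0.9999] end [ 562. -177.   20.] yaw -2.81
[{"hand":0,"dx":0.0005,"dy":-0.0011,"dz":-0.0021,"spin":-0.005},{"hand":0,"dx":0,"dy":-0,"dz":-0,"spin":-0},{"hand":0,"dx":0,"dy":-0,"dz":-0,"spin":-0},{"hand":0,"dx":0,"dy":-0,"dz":-0,"spin":-0},{"hand":0,"dx":0,"dy":-0,"dz":-0,"spin":-0},{"hand":0,"dx":0,"dy":-0,"dz":-0,"spin":-0},{"hand":0,"dx":0,"dy":-0,"dz":-0,"spin":-0},{"hand":0,"dx":0,"dy":-0,"dz":-0,"spin":-0}]
```

Request:
drive_tool(motion=[{"hand": 0,"dx": 0,"dy": 0.001,"dz": 0,"spin": 0},{"hand": 0.4,"dx": 0,"dy": 0,"dz": 0,"spin": 0},{"hand": 0.4,"dx": 0,"dy": 0,"dz": 0,"spin": 0},{"hand": 0.4,"dx": 0,"dy": 0,"dz": 0,"spin": 0},{"hand": 0.4,"dx": 0,"dy": 0,"dz": 0,"spin": 0},{"hand": 0.4,"dx": 0,"dy": 0,"dz": 0,"spin": 0},{"hand": 0.4,"dx": 0,"dy": 0,"dz": 0,"spin": 0},{"hand": 0.4,"dx": 0,"dy": 0,"dz": 0,"spin": 0}])

```text
time_s: 7.02
ee_pos: [565.7, -179.6, 21.4]
tcp_rot: [1.239, 1.183, -1.258]
force: [0.2, -0.2, 0.1]
opening: 37.8
```

```bash
python3 plan.py 562 -177 140 -2.8 0.4 28 0.04
```

```text
t 7.0167 pos [ 565.67 -179.56   21.39] yaw -3.08 F [ 0.15 -0.16  0.07] open 37.8 j [-0.49  0.35  1.8  -0.01  1.   -0.43]
 tilt [-0.0074 -0.0076 -0.9999] end [ 562. -177.  140.] yaw -2.79
[{"hand":0.4,"dx":-0.028,"dy":-0.0011,"dz":-0.0003,"spin":-0.005},{"hand":0.4,"dx":-0.028,"dy":-0.0011,"dz":-0.0004,"spin":0},{"hand":0.4,"dx":-0.028,"dy":-0.0011,"dz":-0.0003,"spin":0},{"hand":0.4,"dx":-0.028,"dy":-0.0011,"dz":-0.0004,"spin":0},{"hand":0.4,"dx":-0.0066,"dy":-0.0002,"dz":-0,"spin":0},{"hand":0.4,"dx":0,"dy":-0,"dz":-0,"spin":0},{"hand":0.4,"dx":0,"dy":-0,"dz":-0,"spin":0},{"hand":0.4,"dx":0,"dy":-0,"dz":-0,"spin":0}]
```

Request:
drive_tool(motion=[{"hand": 0.4,"dx": -0.015,"dy": -0.002,"dz": 0,"spin": 0},{"hand": 0.4,"dx": -0.028,"dy": -0.001,"dz": 0,"spin": 0},{"hand": 0.4,"dx": -0.028,"dy": -0.001,"dz": 0,"spin": 0},{"hand": 0.4,"dx": -0.028,"dy": -0.001,"dz": 0,"spin": 0},{"hand": 0.4,"dx": -0.03,"dy": 0,"dz": 0,"spin": 0},{"hand": 0.6,"dx": -0.03,"dy": -0.01,"dz": -0.01,"spin": 0},{"hand": 0.6,"dx": -0.02,"dy": -0.005,"dz": -0.005,"spin": 0},{"hand": 0.6,"dx": -0.01,"dy": 0,"dz": 0,"spin": 0}])

```text
time_s: 7.68
ee_pos: [544.8, -160.4, 214.1]
tcp_rot: [1.24, 1.193, -1.262]
force: [-0.0, 0.9, -0.2]
opening: 53.7
```

```bash
python3 - <<'E'
from h import *
from workcell import cams
d={n:cams.read_camera(n) for n in ["wrist","side"]}
pickle.dump(d,open("c3.pkl","wb"))
for n in d: cv2.imwrite(f"pics/{n}3.png",d[n]["image"][:,:,::-1])
E
python3 plan.py 553 254 230 3 0.6
```

```text
t 7.7833 pos [ 545.51 -161.11  213.4 ] yaw -3.14 F [-0.09  0.75 -0.77] open 56.3 j [-0.48  0.06  1.75 -0.01  1.34 -0.42]
 tilt [-0.015  -0.0028 -0.9999] end [551.4 158.8 226.1] yaw 2.99
[{"hand":0.6,"dx":-0.0017,"dy":-0.0015,"dz":-0.0399,"spin":-0.107},{"hand":0.6,"dx":-0.0017,"dy":0.0028,"dz":-0.0399,"spin":-0},{"hand":0.6,"dx":-0.0017,"dy":0.0028,"dz":-0.0399,"spin":-0},{"hand":0.6,"dx":-0.0017,"dy":0.0028,"dz":-0.0399,"spin":-0},{"hand":0.6,"dx":-0.0017,"dy":0.0028,"dz":-0.0399,"spin":-0},{"hand":0.6,"dx":-0.0017,"dy":0.0028,"dz":-0.0399,"spin":-0},{"hand":0.6,"dx":-0.0017,"dy":0.0028,"dz":-0.0399,"spin":-0},{"hand":0.6,"dx":-0.0018,"dy":0.0028,"dz":-0.0399,"spin":-0}]
```

View pics/wrist3.png

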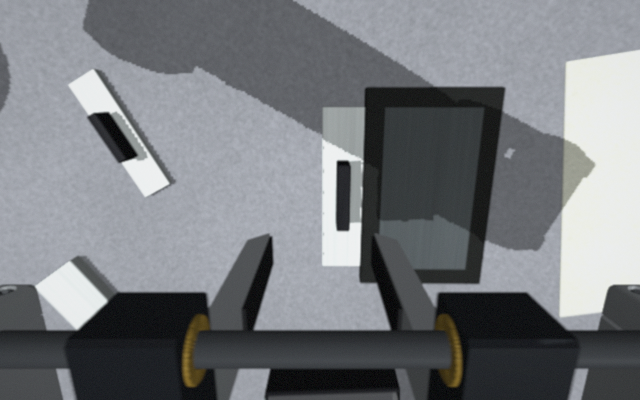

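```bash
python3 - <<'E'
from h import *
d=pickle.load(open("c3.pkl","rb"));c=d["wrist"]
im=c["image"]
g=cv2.cvtColor(im,cv2.COLOR_RGB2GRAY).astype(float)
for y in [120,160,200,240]: print(y,g[y,316:328].astype(int).tolist(),g[y,354:372].astype(int).tolist())
def fit(P,n):
    v=cv2.fitLine(P[:,:2].astype(np.float32),cv2.DIST_HUBER,0,0.01,0.01).ravel(); a=np.degrees(np.arctan2(v[1],v[0]))%180; x=v[2]+(-176-v[3])*v[0]/v[1]; print(n,"x at y=-176",x.round(1),"ang",a.round(2))
S=[];L=[]
for y in range(112,262,4):
    r=g[y]; k=np.where((r[350:374]>=80)&(r[351:375]<80))[0]
    if len(k): S.append((350+k[-1]+.5,y))
    k=np.where((r[315:330]<205)&(r[316:331]>=205))[0]
    if len(k): L.append((315+k[0]+.5,y))
print(len(S),len(L))
fit(plane(c,L,12),"guide L z12");fit(plane(c,S,16),"slab z16")
cv2.imwrite("pics/w3c.png",cv2.resize(im[80:290,290:400,::-1],None,fx=2.8,fy=2.8,interpolation=cv2.INTER_CUBIC))
s=d["side"]["image"]
cv2.imwrite("pics/s3c.png",cv2.resize(s[130:300,230:420,::-1],None,fx=3.5,fy=3.5,interpolation=cv2.INTER_CUBIC))
E
```

```text
120 [105, 106, 101, 99, 97, 103, 122, 148, 156, 158, 160, 160] [157, 159, 162, 163, 163, 162, 161, 162, 164, 156, 108, 48, 22, 24, 28, 27, 26, 26]
160 [165, 168, 172, 167, 164, 172, 215, 235, 239, 240, 239, 240] [220, 217, 217, 215, 210, 207, 207, 216, 199, 128, 52, 20, 27, 25, 25, 27, 27, 25]
200 [170, 168, 168, 171, 170, 182, 217, 235, 239, 240, 239, 238] [160, 159, 158, 159, 157, 160, 158, 144, 94, 44, 40, 42, 41, 41, 40, 43, 41, 46]
240 [171, 170, 171, 171, 173, 184, 220, 235, 238, 240, 239, 238] [240, 239, 240, 240, 241, 236, 175, 86, 40, 39, 45, 42, 39, 42, 43, 42, 38, 33]
38 31
guide L z12 x at y=-176 541.5 ang 86.85
slab z16 x at y=-176 586.4 ang 87.01
```

View pics/w3c.png

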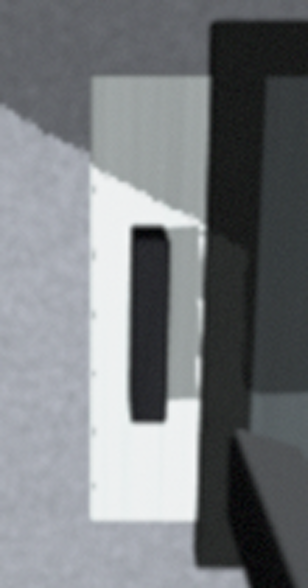

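View pics/s3c.png

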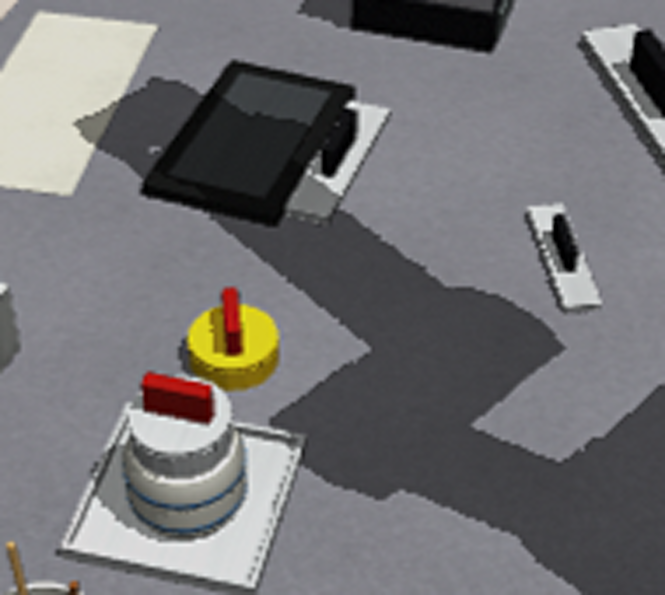

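Step 1 is in place. The guide's outer edge to the slab edge measures 44.9 mm for a 44 mm bar, parallel to 0.2°, and no counter is visible between them. Next is the cap.

```bash
python3 plan.py 553 254 225 93 0.7 36
```

```text
t 7.7833 pos [ 545.51 -161.11  213.4 ] yaw -3.14 F [-0.09  0.75 -0.77] open 56.3 j [-0.48  0.06  1.75 -0.01  1.34 -0.42]
 tilt [-0.015  -0.0028 -0.9999] end [550.7 126.7 221.3] yaw 51.87
[{"hand":0.7,"dx":-0.0011,"dy":-0.0013,"dz":-0.036,"spin":-0.12},{"hand":0.7,"dx":-0.0011,"dy":0.003,"dz":-0.0359,"spin":-0.12},{"hand":0.7,"dx":-0.0011,"dy":0.0072,"dz":-0.0352,"spin":-0.12},{"hand":0.7,"dx":-0.0011,"dy":0.0114,"dz":-0.0341,"spin":-0.12},{"hand":0.7,"dx":-0.0011,"dy":0.0154,"dz":-0.0325,"spin":-0.12},{"hand":0.7,"dx":-0.0011,"dy":0.0192,"dz":-0.0304,"spin":-0.12},{"hand":0.7,"dx":-0.0011,"dy":0.0227,"dz":-0.0279,"spin":-0.12},{"hand":0.7,"dx":-0.0011,"dy":0.0259,"dz":-0.025,"spin":-0.12}]
```

Request:
drive_tool(motion=[{"hand": 0.7,"dx": -0.001,"dy": -0.001,"dz": -0.036,"spin": -0.12},{"hand": 0.7,"dx": -0.001,"dy": 0.003,"dz": -0.036,"spin": -0.12},{"hand": 0.7,"dx": -0.001,"dy": 0.007,"dz": -0.035,"spin": -0.12},{"hand": 0.7,"dx": -0.001,"dy": 0.0115,"dz": -0.034,"spin": -0.12},{"hand": 0.7,"dx": -0.001,"dy": 0.0155,"dz": -0.0325,"spin": -0.12},{"hand": 0.7,"dx": -0.001,"dy": 0.019,"dz": -0.0305,"spin": -0.12},{"hand": 0.7,"dx": -0.001,"dy": 0.0225,"dz": -0.028,"spin": -0.12},{"hand": 0.7,"dx": -0.001,"dy": 0.026,"dz": -0.025,"spin": -0.12}])

```text
time_s: 8.45
ee_pos: [542.9, 130.0, 203.8]
tcp_rot: [0.492, 1.547, -0.512]
force: [0.7, -1.3, -0.0]
opening: 65.9
```

```bash
python3 plan.py 553 254 215 93 0.7 24
```

```text
t 8.45 pos [542.94 130.   203.75] yaw 53.46 F [ 0.69 -1.29 -0.03] open 65.9 j [ 0.03  0.06  1.77  0.    1.35 -0.9 ]
 tilt [-0.0367 -0.0011 -0.9993] end [553. 254. 215.] yaw 92.98
[{"hand":0.7,"dx":-0.0023,"dy":0.0202,"dz":-0.0127,"spin":-0.12},{"hand":0.7,"dx":-0.0022,"dy":0.0216,"dz":-0.0102,"spin":-0.12},{"hand":0.7,"dx":-0.0023,"dy":0.0227,"dz":-0.0075,"spin":-0.12},{"hand":0.7,"dx":-0.0022,"dy":0.0234,"dz":-0.0048,"spin":-0.12},{"hand":0.7,"dx":-0.0023,"dy":0.0238,"dz":-0.0019,"spin":-0.12},{"hand":0.7,"dx":-0.0004,"dy":0.0049,"dz":0.0002,"spin":-0.09},{"hand":0.7,"dx":-0,"dy":0,"dz":0,"spin":-0},{"hand":0.7,"dx":-0,"dy":0,"dz":0,"spin":-0}]
```

Request:
drive_tool(motion=[{"hand": 0.7,"dx": -0.002,"dy": 0.02,"dz": -0.0125,"spin": -0.11},{"hand": 0.7,"dx": -0.002,"dy": 0.021,"dz": -0.01,"spin": -0.11},{"hand": 0.7,"dx": -0.002,"dy": 0.0215,"dz": -0.008,"spin": -0.11},{"hand": 0.7,"dx": -0.002,"dy": 0.0215,"dz": -0.006,"spin": -0.11},{"hand": 0.7,"dx": -0.001,"dy": 0.017,"dz": -0.002,"spin": -0.11},{"hand": 0.7,"dx": 0,"dy": 0.012,"dz": 0,"spin": -0.1},{"hand": 0.7,"dx": 0,"dy": 0,"dz": 0,"spin": -0.04},{"hand": 0.7,"dx": 0,"dy": 0,"dz": 0,"spin": 0}])

```text
time_s: 9.12
ee_pos: [542.2, 262.3, 190.1]
tcp_rot: [-0.081, 1.637, 0.077]
force: [-0.7, 0.1, -0.9]
opening: 66.0
```

```bash
python3 plan.py 553 254 215 93 0.7 24
python3 - <<'E'
from h import *
from workcell import cams
d={n:cams.read_camera(n) for n in ["wrist"]}
pickle.dump(d,open("c4.pkl","wb"))
for n in d: cv2.imwrite(f"pics/{n}4.png",d[n]["image"][:,:,::-1])
E
```

```text
t 9.1167 pos [542.18 262.34 190.05] yaw 95.71 F [-0.72  0.13 -0.91] open 66.0 j [ 0.26  0.19  1.65  0.01  1.37 -1.42]
 tilt [-0.067  -0.0062 -0.9977] end [553. 254. 215.] yaw 93.03
[{"hand":0.7,"dx":-0.0216,"dy":-0.0079,"dz":0.0069,"spin":0.047},{"hand":0.7,"dx":-0.004,"dy":-0.0014,"dz":0.0014,"spin":0},{"hand":0.7,"dx":0,"dy":0,"dz":0,"spin":0},{"hand":0.7,"dx":0,"dy":0,"dz":0,"spin":0},{"hand":0.7,"dx":0,"dy":0,"dz":0,"spin":0},{"hand":0.7,"dx":0,"dy":0,"dz":0,"spin":0},{"hand":0.7,"dx":0,"dy":0,"dz":0,"spin":0},{"hand":0.7,"dx":0,"dy":0,"dz":0,"spin":0}]
```

View pics/wrist4.png

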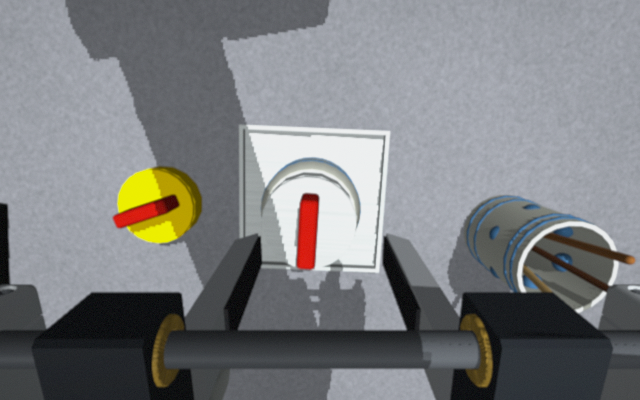

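```bash
python3 - <<'E'
from h import *
d=pickle.load(open("c4.pkl","rb"));c=d["wrist"]
print(np.array(c["eye"]).round(1))
im=c["image"]
cv2.imwrite("pics/w4c.png",cv2.resize(im[120:280,230:400,::-1],None,fx=3.5,fy=3.5,interpolation=cv2.INTER_CUBIC))
c0=plane(c,[(241.5,126),(390,130.5),(383,272),(236,265)],14); print(c0.round(1),c0.mean(0))
E
```

```text
[477.7 255.8 374.5]
[[485.4 176.4  14. ]
 [475.1 323.5  14. ]
 [624.4 336.6  14. ]
 [632.2 178.3  14. ]] [554.29192831 253.68034449  14.        ]
```

View pics/w4c.png

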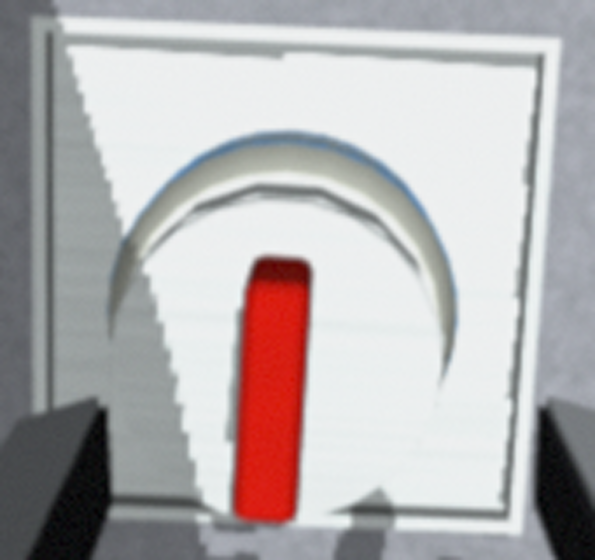

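```bash
python3 - <<'E'
from h import *
d=pickle.load(open("c4.pkl","rb"));c=d["wrist"]
q=np.array([(248,281),(309,281),(296,521),(234,520)])/3.5+[230-.36,120-.36]
p=plane(c,q,133);print(p.round(1),p.mean(0).round(1)); v=p[3]+p[2]-p[0]-p[1]; print(np.degrees(np.arctan2(v[1],v[0])),np.linalg.norm(v)/2)
E
python3 plan.py 553 254.5 215 93 0.7 24
```

```text
[[528.9 246.  133. ]
 [527.7 258.  133. ]
 [578.3 260.2 133. ]
 [579.3 247.5 133. ]] [553.6 252.9 133. ]
2.1238299332963906 50.49874098307619
t 9.1667 pos [541.82 262.1  189.56] yaw 95.61 F [-0.72 -1.08 -0.42] open 65.6 j [ 0.26  0.19  1.65  0.01  1.37 -1.41]
 tilt [-0.068  -0.0062 -0.9977] end [553.  254.5 215. ] yaw 92.98
[{"hand":0.7,"dx":-0.0217,"dy":-0.0072,"dz":0.0072,"spin":0.045},{"hand":0.7,"dx":-0.0044,"dy":-0.0014,"dz":0.0015,"spin":0.001},{"hand":0.7,"dx":0,"dy":0,"dz":-0,"spin":-0},{"hand":0.7,"dx":0,"dy":0,"dz":-0,"spin":-0},{"hand":0.7,"dx":0,"dy":0,"dz":-0,"spin":-0},{"hand":0.7,"dx":0,"dy":0,"dz":-0,"spin":-0},{"hand":0.7,"dx":0,"dy":0,"dz":-0,"spin":-0},{"hand":0.7,"dx":0,"dy":0,"dz":-0,"spin":-0}]
```

Request:
drive_tool(motion=[{"hand": 0.7,"dx": -0.005,"dy": -0.002,"dz": 0.003,"spin": 0.015},{"hand": 0.7,"dx": -0.008,"dy": -0.002,"dz": 0.003,"spin": 0.015},{"hand": 0.7,"dx": -0.008,"dy": -0.002,"dz": 0.003,"spin": 0.015},{"hand": 0.7,"dx": -0.008,"dy": -0.002,"dz": 0.002,"spin": 0.005},{"hand": 0.7,"dx": -0.008,"dy": 0,"dz": 0.001,"spin": 0},{"hand": 0.7,"dx": -0.005,"dy": 0,"dz": 0,"spin": 0},{"hand": 0.7,"dx": 0,"dy": 0,"dz": 0,"spin": 0},{"hand": 0.7,"dx": 0,"dy": 0,"dz": 0,"spin": 0}])

```text
time_s: 9.83
ee_pos: [560.1, 251.5, 233.7]
tcp_rot: [-0.031, 1.64, 0.022]
force: [-0.7, 0.6, 0.4]
opening: 65.6
```

```bash
python3 plan.py 553.5 253.5 130 92.5 0.7 40
```

```text
t 9.8333 pos [560.1  251.51 233.72] yaw 91.94 F [-0.72  0.55  0.4 ] open 65.6 j [ 0.23  0.18  1.58  0.01  1.45 -1.37]
 tilt [-0.0691 -0.0065 -0.9976] end [553.5 253.5 130. ] yaw 92.51
[{"hand":0.7,"dx":0.04,"dy":0.001,"dz":0.0003,"spin":-0.01},{"hand":0.7,"dx":0.04,"dy":0.001,"dz":0.0002,"spin":0},{"hand":0.7,"dx":0.0239,"dy":0.0006,"dz":0.0002,"spin":0},{"hand":0.7,"dx":0,"dy":0,"dz":-0,"spin":0},{"hand":0.7,"dx":0,"dy":0,"dz":-0,"spin":0},{"hand":0.7,"dx":0,"dy":0,"dz":-0,"spin":0},{"hand":0.7,"dx":0,"dy":0,"dz":-0,"spin":0},{"hand":0.7,"dx":0,"dy":0,"dz":-0,"spin":0}]
```

Request:
drive_tool(motion=[{"hand": 0.7,"dx": 0.04,"dy": 0.001,"dz": 0,"spin": -0.01},{"hand": 0.7,"dx": 0.04,"dy": 0,"dz": 0,"spin": 0},{"hand": 0.7,"dx": 0,"dy": 0,"dz": 0,"spin": 0},{"hand": 0.7,"dx": -0.008,"dy": 0,"dz": 0,"spin": 0},{"hand": 0.7,"dx": -0.008,"dy": 0,"dz": 0,"spin": 0},{"hand": 0.7,"dx": -0.008,"dy": 0,"dz": 0,"spin": 0},{"hand": 0.7,"dx": -0.008,"dy": 0,"dz": 0,"spin": 0},{"hand": 0.7,"dx": -0.008,"dy": 0,"dz": 0,"spin": 0}])

```text
time_s: 10.5
ee_pos: [560.6, 253.5, 204.2]
tcp_rot: [-0.037, 1.628, 0.033]
force: [1.0, 0.7, 0.4]
opening: 65.6
```

```bash
python3 plan.py 553.5 253.5 130 92.5 0.7 40
```

```text
t 10.5 pos [560.61 253.5  204.17] yaw 92.56 F [1.01 0.73 0.41] open 65.6 j [ 0.24  0.2   1.61  0.01  1.39 -1.38]
 tilt [-0.0578 -0.0038 -0.9983] end [553.5 253.5 130. ] yaw 92.5
[{"hand":0.7,"dx":0.04,"dy":0.0002,"dz":-0.0015,"spin":0.001},{"hand":0.7,"dx":0.0345,"dy":0.0002,"dz":-0.0013,"spin":0},{"hand":0.7,"dx":-0,"dy":0,"dz":0,"spin":0},{"hand":0.7,"dx":-0,"dy":0,"dz":0,"spin":0},{"hand":0.7,"dx":-0,"dy":0,"dz":0,"spin":0},{"hand":0.7,"dx":-0,"dy":0,"dz":0,"spin":0},{"hand":0.7,"dx":-0,"dy":0,"dz":0,"spin":0},{"hand":0.7,"dx":-0,"dy":0,"dz":0,"spin":0}]
```

Request:
drive_tool(motion=[{"hand": 0.7,"dx": 0.04,"dy": 0,"dz": 0,"spin": 0},{"hand": 0.7,"dx": -0.012,"dy": 0,"dz": 0,"spin": 0},{"hand": 0.7,"dx": -0.012,"dy": 0,"dz": 0,"spin": 0},{"hand": 0.7,"dx": -0.012,"dy": 0,"dz": 0,"spin": 0},{"hand": 0.7,"dx": 0.04,"dy": 0,"dz": 0,"spin": 0},{"hand": 0.7,"dx": -0.012,"dy": 0,"dz": 0,"spin": 0},{"hand": 0.7,"dx": -0.012,"dy": 0,"dz": 0,"spin": 0},{"hand": 0.7,"dx": -0.012,"dy": 0,"dz": 0,"spin": 0}])

```text
time_s: 11.17
ee_pos: [564.8, 254.6, 213.7]
tcp_rot: [-0.034, 1.609, 0.037]
force: [0.6, 0.1, -0.4]
opening: 65.9
```

```bash
python3 plan.py 553.5 253.5 130 92.5 0.7 40
```

```text
t 11.1667 pos [564.82 254.61 213.66] yaw 92.56 F [ 0.59  0.08 -0.41] open 65.9 j [ 0.24  0.19  1.61  0.01  1.38 -1.38]
 tilt [-3.890e-02  8.000e-04 -9.992e-01] end [553.5 253.5 130. ] yaw 92.5
[{"hand":0.7,"dx":0.0398,"dy":-0.0004,"dz":-0.0038,"spin":0.001},{"hand":0.7,"dx":0.0398,"dy":-0.0004,"dz":-0.0039,"spin":0},{"hand":0.7,"dx":0.0044,"dy":-0,"dz":-0.0004,"spin":0},{"hand":0.7,"dx":0,"dy":-0,"dz":-0,"spin":0},{"hand":0.7,"dx":0,"dy":-0,"dz":-0,"spin":0},{"hand":0.7,"dx":0,"dy":-0,"dz":-0,"spin":0},{"hand":0.7,"dx":0,"dy":-0,"dz":-0,"spin":0},{"hand":0.7,"dx":0,"dy":-0,"dz":-0,"spin":0}]
```

Ratcheting down and up takes out about 0.019 rad of tilt per call. I'll repeat it once, then descend.

Request:
drive_tool(motion=[{"hand": 0.7,"dx": 0.04,"dy": 0,"dz": -0.003,"spin": 0},{"hand": 0.7,"dx": -0.012,"dy": 0,"dz": -0.002,"spin": 0},{"hand": 0.7,"dx": -0.012,"dy": 0,"dz": 0,"spin": 0},{"hand": 0.7,"dx": -0.012,"dy": 0,"dz": 0,"spin": 0},{"hand": 0.7,"dx": 0.04,"dy": 0,"dz": -0.003,"spin": 0},{"hand": 0.7,"dx": -0.012,"dy": 0,"dz": 0,"spin": 0},{"hand": 0.7,"dx": -0.012,"dy": 0,"dz": 0,"spin": 0},{"hand": 0.7,"dx": -0.012,"dy": 0,"dz": 0,"spin": 0}])

```text
time_s: 11.83
ee_pos: [566.2, 256.6, 237.4]
tcp_rot: [-0.029, 1.576, 0.042]
force: [0.3, 0.8, -0.9]
opening: 66.1
```

```bash
python3 plan.py 553.5 253.5 130 92.5 0.7 40
```

```text
t 11.8333 pos [566.22 256.58 237.4 ] yaw 92.58 F [ 0.31  0.75 -0.87] open 66.1 j [ 0.24  0.16  1.6   0.01  1.39 -1.38]
 tilt [-0.0061  0.0087 -0.9999] end [553.5 253.5 130. ] yaw 92.52
[{"hand":0.7,"dx":0.0397,"dy":-0.0013,"dz":-0.0045,"spin":0.001},{"hand":0.7,"dx":0.0397,"dy":-0.0013,"dz":-0.0045,"spin":0},{"hand":0.7,"dx":0.028,"dy":-0.0009,"dz":-0.0032,"spin":0},{"hand":0.7,"dx":0,"dy":0,"dz":-0,"spin":0},{"hand":0.7,"dx":0,"dy":0,"dz":-0,"spin":0},{"hand":0.7,"dx":0,"dy":0,"dz":-0,"spin":0},{"hand":0.7,"dx":0,"dy":0,"dz":-0,"spin":0},{"hand":0.7,"dx":0,"dy":0,"dz":-0,"spin":0}]
```

Request:
drive_tool(motion=[{"hand": 0.7,"dx": 0.01,"dy": -0.0005,"dz": -0.002,"spin": 0},{"hand": 0.7,"dx": 0.012,"dy": -0.0005,"dz": -0.002,"spin": 0},{"hand": 0.7,"dx": 0.012,"dy": -0.0005,"dz": -0.002,"spin": 0},{"hand": 0.7,"dx": 0.012,"dy": -0.0005,"dz": -0.002,"spin": 0},{"hand": 0.7,"dx": 0.012,"dy": -0.0005,"dz": -0.002,"spin": 0},{"hand": 0.7,"dx": 0.012,"dy": -0.0005,"dz": -0.002,"spin": 0},{"hand": 0.7,"dx": 0.012,"dy": -0.0005,"dz": -0.002,"spin": 0},{"hand": 0.7,"dx": 0.005,"dy": 0,"dz": 0,"spin": 0}])

```text
time_s: 12.5
ee_pos: [560.5, 255.2, 158.3]
tcp_rot: [-0.024, 1.552, 0.046]
force: [-0.3, 0.1, -0.7]
opening: 66.0
```

```bash
python3 plan.py 553.5 253.5 108 92.5 0.7 10
```

```text
t 12.5 pos [560.48 255.2  158.35] yaw 92.59 F [-0.27  0.13 -0.66] open 66.0 j [ 0.24  0.2   1.7   0.01  1.22 -1.38]
 tilt [ 0.0178  0.0145 -0.9997] end [553.5 253.5 108. ] yaw 92.47
[{"hand":0.7,"dx":0.0099,"dy":-0.0004,"dz":-0.0016,"spin":0.002},{"hand":0.7,"dx":0.0099,"dy":-0.0004,"dz":-0.0016,"spin":-0},{"hand":0.7,"dx":0.0099,"dy":-0.0004,"dz":-0.0016,"spin":-0},{"hand":0.7,"dx":0.0099,"dy":-0.0004,"dz":-0.0015,"spin":-0},{"hand":0.7,"dx":0.0099,"dy":-0.0004,"dz":-0.0016,"spin":-0},{"hand":0.7,"dx":0.0007,"dy":-0.0001,"dz":-0.0001,"spin":-0},{"hand":0.7,"dx":-0,"dy":0,"dz":0,"spin":-0},{"hand":0.7,"dx":-0,"dy":0,"dz":0,"spin":-0}]
```

Request:
drive_tool(motion=[{"hand": 0.7,"dx": 0.007,"dy": -0.0005,"dz": -0.0015,"spin": 0},{"hand": 0.7,"dx": 0.007,"dy": -0.0005,"dz": -0.0015,"spin": 0},{"hand": 0.7,"dx": 0.007,"dy": -0.0005,"dz": -0.0015,"spin": 0},{"hand": 0.7,"dx": 0.007,"dy": -0.0005,"dz": -0.0015,"spin": 0},{"hand": 0.7,"dx": 0.007,"dy": -0.0005,"dz": -0.0015,"spin": 0},{"hand": 0.7,"dx": 0.006,"dy": -0.0005,"dz": -0.001,"spin": 0},{"hand": 0.7,"dx": 0.004,"dy": 0,"dz": 0,"spin": 0},{"hand": 0.7,"dx": 0,"dy": 0,"dz": 0,"spin": 0}])

```text
time_s: 13.17
ee_pos: [550.4, 251.7, 105.1]
tcp_rot: [-0.025, 1.557, 0.046]
force: [0.4, -0.7, -0.6]
opening: 65.9
```

```bash
python3 plan.py 553.5 253.5 109 92.5 0.7 10
```

```text
t 13.1667 pos [550.36 251.73 105.1 ] yaw 92.58 F [ 0.39 -0.72 -0.6 ] open 65.9 j [ 0.24  0.24  1.76  0.01  1.13 -1.38]
 tilt [ 0.0131  0.0134 -0.9998] end [553.5 253.5 109. ] yaw 92.53
[{"hand":0.7,"dx":-0.0038,"dy":0.0017,"dz":0.0033,"spin":0.001},{"hand":0.7,"dx":-0,"dy":-0,"dz":-0,"spin":0},{"hand":0.7,"dx":-0,"dy":-0,"dz":-0,"spin":0},{"hand":0.7,"dx":-0,"dy":-0,"dz":-0,"spin":0},{"hand":0.7,"dx":-0,"dy":-0,"dz":-0,"spin":0},{"hand":0.7,"dx":-0,"dy":-0,"dz":-0,"spin":0},{"hand":0.7,"dx":-0,"dy":-0,"dz":-0,"spin":0},{"hand":0.7,"dx":-0,"dy":-0,"dz":-0,"spin":0}]
```

Request:
drive_tool(motion=[{"hand": 0.7,"dx": -0.002,"dy": 0.001,"dz": 0.002,"spin": 0},{"hand": 0.7,"dx": -0.0015,"dy": 0.001,"dz": 0.0015,"spin": 0},{"hand": 0.4,"dx": 0,"dy": 0,"dz": 0,"spin": 0},{"hand": 0.4,"dx": 0,"dy": 0,"dz": 0,"spin": 0},{"hand": 0.4,"dx": 0,"dy": 0,"dz": 0,"spin": 0},{"hand": 0.3,"dx": 0,"dy": 0,"dz": 0,"spin": 0},{"hand": 0.3,"dx": 0,"dy": 0,"dz": 0,"spin": 0},{"hand": 0.3,"dx": 0,"dy": 0,"dz": 0,"spin": 0}])

```text
time_s: 13.83
ee_pos: [556.1, 254.6, 111.5]
tcp_rot: [-0.024, 1.552, 0.046]
force: [-0.0, 0.1, -0.0]
opening: 30.4
```

```bash
python3 plan.py 553.5 253.5 108.5 92.5 0.3 10
python3 - <<'E'
from h import *
from workcell import cams
d={n:cams.read_camera(n) for n in ["wrist","side"]}
for n in d: cv2.imwrite(f"pics/{n}5.png",d[n]["image"][:,:,::-1])
a=d["side"]["image"][:,:,::-1]
cv2.imwrite("pics/s5c.png",cv2.resize(a[180:320,210:380],None,fx=4,fy=4,interpolation=cv2.INTER_CUBIC))
E
```

```text
t 13.8333 pos [556.12 254.6  111.54] yaw 92.59 F [-0.01  0.08 -0.04] open 30.4 j [ 0.24  0.24  1.74  0.01  1.14 -1.38]
 tilt [ 0.0178  0.0145 -0.9997] end [553.5 253.5 108.5] yaw 92.48
[{"hand":0.3,"dx":0.003,"dy":-0.001,"dz":-0.0027,"spin":0.002},{"hand":0.3,"dx":-0,"dy":-0,"dz":-0,"spin":-0},{"hand":0.3,"dx":-0,"dy":-0,"dz":-0,"spin":-0},{"hand":0.3,"dx":-0,"dy":-0,"dz":-0,"spin":-0},{"hand":0.3,"dx":-0,"dy":-0,"dz":-0,"spin":-0},{"hand":0.3,"dx":-0,"dy":-0,"dz":-0,"spin":-0},{"hand":0.3,"dx":-0,"dy":-0,"dz":-0,"spin":-0},{"hand":0.3,"dx":-0,"dy":-0,"dz":-0,"spin":-0}]
```

View pics/wrist5.png

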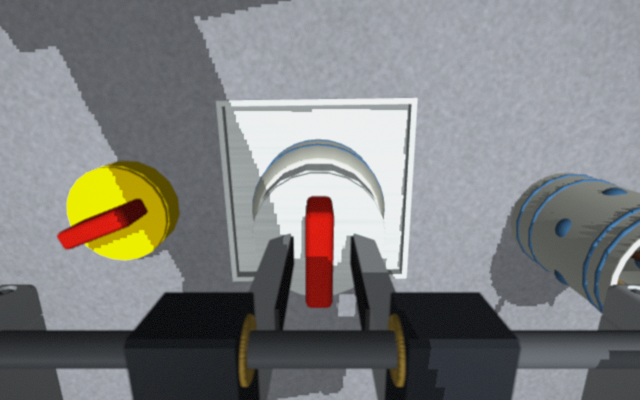

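View pics/s5c.png

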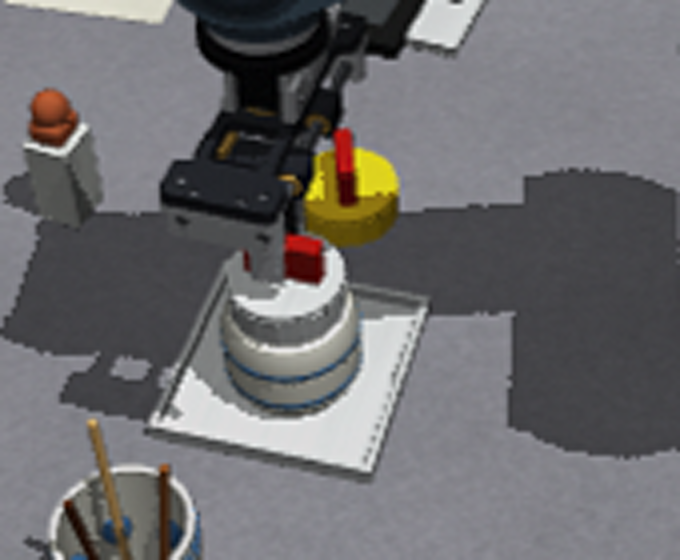

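Request:
drive_tool(motion=[{"hand": 0.3,"dx": 0.001,"dy": -0.0007,"dz": -0.0015,"spin": 0},{"hand": 0.3,"dx": 0.0005,"dy": -0.0003,"dz": -0.001,"spin": 0},{"hand": 0.3,"dx": 0,"dy": 0,"dz": 0,"spin": 0},{"hand": 0,"dx": 0,"dy": 0,"dz": 0,"spin": 0},{"hand": 0,"dx": 0,"dy": 0,"dz": 0,"spin": 0},{"hand": 0,"dx": 0,"dy": 0,"dz": 0,"spin": 0},{"hand": 0,"dx": 0,"dy": 0,"dz": 0,"spin": 0},{"hand": 0,"dx": 0,"dy": 0,"dz": 0,"spin": 0}])

```text
time_s: 14.6
ee_pos: [552.9, 253.1, 109.5]
tcp_rot: [-0.025, 1.553, 0.046]
force: [0.2, 0.4, 0.0]
opening: 13.5
```

```bash
python3 plan.py 553.5 253.5 108.5 92.5 0 10; python3 -c "
from workcell import status;print(status.read_state()['wrist_torque'].round(2))"
```

```text
t 14.6 pos [552.94 253.13 109.47] yaw 92.59 F [0.25 0.42 0.02] open 13.5 j [ 0.24  0.24  1.75  0.01  1.13 -1.38]
 tilt [ 0.0167  0.0139 -0.9998] end [553.5 253.5 108.5] yaw 92.48
[{"hand":0,"dx":0.001,"dy":0.0003,"dz":0.0006,"spin":0.002},{"hand":0,"dx":-0,"dy":0,"dz":-0,"spin":-0},{"hand":0,"dx":-0,"dy":0,"dz":-0,"spin":-0},{"hand":0,"dx":-0,"dy":0,"dz":-0,"spin":-0},{"hand":0,"dx":-0,"dy":0,"dz":-0,"spin":-0},{"hand":0,"dx":-0,"dy":0,"dz":-0,"spin":-0},{"hand":0,"dx":-0,"dy":0,"dz":-0,"spin":-0},{"hand":0,"dx":-0,"dy":0,"dz":-0,"spin":-0}]
[-0.01 -0.09 -0.04]
```

Request:
drive_tool(motion=[{"hand": 0,"dx": 0,"dy": 0,"dz": 0,"spin": 0.04},{"hand": 0,"dx": 0,"dy": 0,"dz": 0,"spin": 0.05},{"hand": 0,"dx": 0,"dy": 0,"dz": 0,"spin": 0.05},{"hand": 0,"dx": 0,"dy": 0,"dz": 0,"spin": 0.05},{"hand": 0,"dx": 0,"dy": 0,"dz": 0,"spin": 0.05},{"hand": 0,"dx": 0,"dy": 0,"dz": 0,"spin": 0.05},{"hand": 0,"dx": 0,"dy": 0,"dz": 0,"spin": 0.05},{"hand": 0,"dx": 0,"dy": 0,"dz": 0,"spin": 0.04}])

```text
time_s: 15.27
ee_pos: [554.6, 252.5, 109.6]
tcp_rot: [0.288, 1.535, -0.263]
force: [-0.4, -1.0, -0.6]
opening: 13.9
```

```bash
python3 plan.py 553.5 253.5 109.5 32.5 0 10; python3 -c "
from workcell import status;print(status.read_state()['wrist_torque'].round(2))"
```

```text
t 15.2667 pos [554.59 252.53 109.59] yaw 69.85 F [-0.41 -1.   -0.56] open 13.9 j [ 0.24  0.24  1.75  0.01  1.13 -0.98]
 tilt [ 0.0206  0.0126 -0.9997] end [553.5 253.5 109.5] yaw 32.48
[{"hand":0,"dx":0.0001,"dy":0.0005,"dz":-0.0014,"spin":0.12},{"hand":0,"dx":-0,"dy":0,"dz":0,"spin":0.12},{"hand":0,"dx":-0,"dy":0,"dz":0,"spin":0.12},{"hand":0,"dx":-0,"dy":0,"dz":0,"spin":0.12},{"hand":0,"dx":-0,"dy":0,"dz":0,"spin":0.12},{"hand":0,"dx":-0,"dy":0,"dz":0,"spin":0.052},{"hand":0,"dx":-0,"dy":0,"dz":0,"spin":-0},{"hand":0,"dx":-0,"dy":0,"dz":0,"spin":-0}]
[-0.11  0.    0.05]
```

Request:
drive_tool(motion=[{"hand": 0,"dx": 0,"dy": 0,"dz": -0.0005,"spin": 0.06},{"hand": 0,"dx": 0,"dy": 0,"dz": -0.0005,"spin": 0.08},{"hand": 0,"dx": 0,"dy": 0,"dz": 0,"spin": 0.08},{"hand": 0,"dx": 0,"dy": 0,"dz": 0,"spin": 0.08},{"hand": 0,"dx": 0,"dy": 0,"dz": 0,"spin": 0.08},{"hand": 0,"dx": 0,"dy": 0,"dz": 0,"spin": 0.07},{"hand": 0,"dx": 0,"dy": 0,"dz": 0,"spin": 0.05},{"hand": 0,"dx": 0,"dy": 0,"dz": 0,"spin": 0.04}])

```text
time_s: 15.93
ee_pos: [554.4, 252.0, 109.7]
tcp_rot: [0.73, 1.434, -0.7]
force: [-0.5, -0.2, -0.1]
opening: 13.7
```

```bash
python3 plan.py 553.5 253.5 109.5 32.5 0 10; python3 - <<'E'
from h import *
from workcell import status,cams
print(status.read_state()['wrist_torque'].round(2))
a=cams.read_camera("wrist")["image"]
cv2.imwrite("pics/w6.png",a[:,:,::-1])
E
```

```text
t 15.9333 pos [554.36 251.98 109.72] yaw 37.39 F [-0.53 -0.17 -0.09] open 13.7 j [ 0.24  0.24  1.75  0.01  1.13 -0.42]
 tilt [ 0.0218  0.0102 -0.9997] end [553.5 253.5 109.5] yaw 32.52
[{"hand":0,"dx":0.0002,"dy":0.0002,"dz":-0.0017,"spin":0.085},{"hand":0,"dx":0,"dy":0,"dz":-0,"spin":0},{"hand":0,"dx":0,"dy":0,"dz":-0,"spin":0},{"hand":0,"dx":0,"dy":0,"dz":-0,"spin":0},{"hand":0,"dx":0,"dy":0,"dz":-0,"spin":0},{"hand":0,"dx":0,"dy":0,"dz":-0,"spin":0},{"hand":0,"dx":0,"dy":0,"dz":-0,"spin":0},{"hand":0,"dx":0,"dy":0,"dz":-0,"spin":0}]
[-0.11 -0.04  0.05]
```

View pics/w6.png

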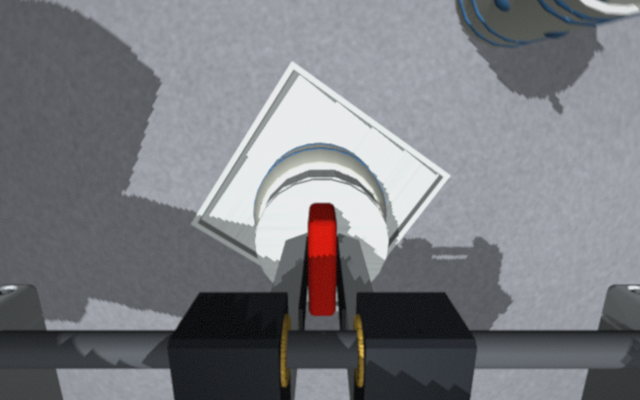

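The wing turned with the fingers, about 55° relative to the tray, with no block. I'll turn on to the hard stop and then lift.

Request:
drive_tool(motion=[{"hand": 0,"dx": 0,"dy": 0,"dz": 0,"spin": 0.03},{"hand": 0,"dx": 0,"dy": 0,"dz": 0,"spin": 0.03},{"hand": 0,"dx": 0,"dy": 0,"dz": 0,"spin": 0.03},{"hand": 0,"dx": 0,"dy": 0,"dz": 0,"spin": 0.03},{"hand": 0,"dx": 0,"dy": 0,"dz": 0,"spin": 0.03},{"hand": 0,"dx": 0,"dy": 0,"dz": 0,"spin": 0.03},{"hand": 0,"dx": 0,"dy": 0,"dz": 0,"spin": 0},{"hand": 0,"dx": 0,"dy": 0,"dz": 0,"spin": 0}])

```text
time_s: 16.65
ee_pos: [553.5, 251.4, 109.7]
tcp_rot: [0.862, 1.385, -0.836]
force: [-0.4, 0.2, -0.3]
opening: 13.7
```

```bash
python3 plan.py 553.5 253.5 109.5 32.5 0 10; python3 -c "
from workcell import status;print(status.read_state()['wrist_torque'].round(2))"
```

```text
t 16.65 pos [553.46 251.41 109.71] yaw 27.35 F [-0.4   0.24 -0.32] open 13.7 j [ 0.24  0.24  1.75  0.    1.13 -0.24]
 tilt [ 0.0193  0.007  -0.9998] end [553.5 253.5 109.5] yaw 32.51
[{"hand":0,"dx":0.0002,"dy":0.001,"dz":-0.0018,"spin":-0.09},{"hand":0,"dx":0,"dy":-0,"dz":-0,"spin":0},{"hand":0,"dx":0,"dy":-0,"dz":-0,"spin":0},{"hand":0,"dx":0,"dy":-0,"dz":-0,"spin":0},{"hand":0,"dx":0,"dy":-0,"dz":-0,"spin":0},{"hand":0,"dx":0,"dy":-0,"dz":-0,"spin":0},{"hand":0,"dx":0,"dy":-0,"dz":-0,"spin":0},{"hand":0,"dx":0,"dy":-0,"dz":-0,"spin":0}]
[-0.06 -0.07  0.53]
```

Request:
drive_tool(motion=[{"hand": 0,"dx": 0,"dy": 0,"dz": 0,"spin": -0.02},{"hand": 0,"dx": -0.004,"dy": 0,"dz": 0,"spin": 0},{"hand": 0,"dx": -0.006,"dy": 0,"dz": 0,"spin": 0},{"hand": 0,"dx": -0.006,"dy": 0,"dz": 0,"spin": 0},{"hand": 0,"dx": -0.006,"dy": 0,"dz": 0,"spin": 0},{"hand": 0,"dx": -0.008,"dy": 0,"dz": 0,"spin": 0},{"hand": 0,"dx": -0.01,"dy": 0,"dz": 0,"spin": 0},{"hand": 0,"dx": -0.01,"dy": 0,"dz": 0,"spin": 0}])

```text
time_s: 17.32
ee_pos: [549.9, 250.3, 157.2]
tcp_rot: [0.843, 1.398, -0.823]
force: [1.2, 0.0, -2.7]
opening: 13.6
```

```bash
python3 plan.py 553.5 253.5 190 28.5 0 10; python3 -c "
from workcell import status;print(status.read_state()['wrist_torque'].round(2))"
```

```text
t 17.3167 pos [549.88 250.28 157.23] yaw 28.63 F [ 1.2   0.01 -2.69] open 13.6 j [ 0.24  0.18  1.73  0.    1.22 -0.26]
 tilt [ 0.0124  0.0066 -0.9999] end [553.5 253.5 190. ] yaw 28.52
[{"hand":0,"dx":-0.0099,"dy":0.0016,"dz":-0.0003,"spin":0.002},{"hand":0,"dx":-0.0099,"dy":0.0015,"dz":-0.0003,"spin":0},{"hand":0,"dx":-0.0099,"dy":0.0016,"dz":-0.0004,"spin":0},{"hand":0,"dx":-0.003,"dy":0.0005,"dz":-0.0001,"spin":0},{"hand":0,"dx":-0,"dy":-0,"dz":0,"spin":0},{"hand":0,"dx":-0,"dy":-0,"dz":0,"spin":0},{"hand":0,"dx":-0,"dy":-0,"dz":0,"spin":0},{"hand":0,"dx":-0,"dy":-0,"dz":0,"spin":0}]
[-0.04 -0.05  0.06]
```

Lifting freely, and the force shows the cap's weight. I'll rise to about +85 mm and hold.

Request:
drive_tool(motion=[{"hand": 0,"dx": -0.01,"dy": 0.001,"dz": 0,"spin": 0},{"hand": 0,"dx": -0.01,"dy": 0.001,"dz": 0,"spin": 0},{"hand": 0,"dx": -0.01,"dy": 0,"dz": 0,"spin": 0},{"hand": 0,"dx": -0.005,"dy": 0,"dz": 0,"spin": 0},{"hand": 0,"dx": 0,"dy": 0,"dz": 0,"spin": 0},{"hand": 0,"dx": 0,"dy": 0,"dz": 0,"spin": 0},{"hand": 0,"dx": 0,"dy": 0,"dz": 0,"spin": 0},{"hand": 0,"dx": 0,"dy": 0,"dz": 0,"spin": 0}])

```text
time_s: 17.98
ee_pos: [552.9, 251.7, 202.0]
tcp_rot: [0.846, 1.393, -0.818]
force: [-0.2, 0.3, -1.8]
opening: 14.0
```

Request:
drive_tool(motion=[{"hand": 0,"dx": 0,"dy": 0,"dz": 0,"spin": 0},{"hand": 0,"dx": 0,"dy": 0,"dz": 0,"spin": 0},{"hand": 0,"dx": 0,"dy": 0,"dz": 0,"spin": 0},{"hand": 0,"dx": 0,"dy": 0,"dz": 0,"spin": 0},{"hand": 0,"dx": 0,"dy": 0,"dz": 0,"spin": 0},{"hand": 0,"dx": 0,"dy": 0,"dz": 0,"spin": 0},{"hand": 0,"dx": 0,"dy": 0,"dz": 0,"spin": 0},{"hand": 0,"dx": 0,"dy": 0,"dz": 0,"spin": 0}])

```text
time_s: 18.65
ee_pos: [551.3, 251.2, 198.8]
tcp_rot: [0.844, 1.396, -0.822]
force: [0.5, 0.3, -1.5]
opening: 14.1
```

```bash
python3 plan.py 553.5 253.5 190 28.5 0 10|head -2; python3 - <<'E'
from h import *
from workcell import cams
d={n:cams.read_camera(n) for n in ["wrist","side","top"]}
for n in d: cv2.imwrite(f"pics/{n}7.png",d[n]["image"][:,:,::-1])
a=d["side"]["image"][:,:,::-1]
cv2.imwrite("pics/s7c.png",cv2.resize(a[120:350,200:400],None,fx=2.6,fy=2.6,interpolation=cv2.INTER_CUBIC))
E
```

```text
t 18.65 pos [551.35 251.21 198.83] yaw 28.61 F [ 0.47  0.31 -1.53] open 14.1 j [ 0.24  0.14  1.69  0.    1.3  -0.26]
 tilt [ 0.0139  0.0072 -0.9999] end [553.5 253.5 190. ] yaw 28.5
```

View pics/s7c.png

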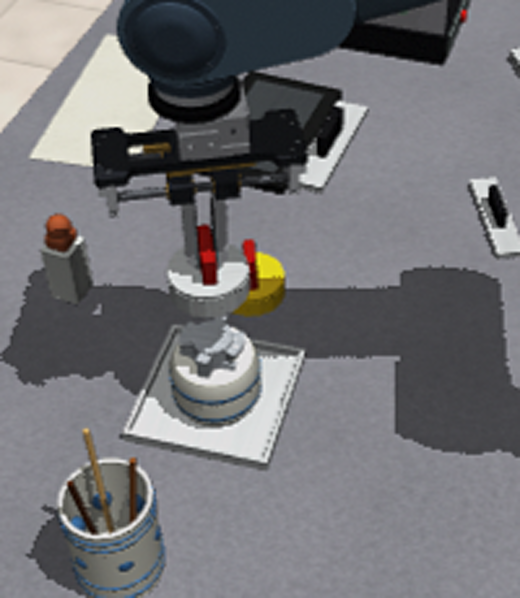

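View pics/top7.png

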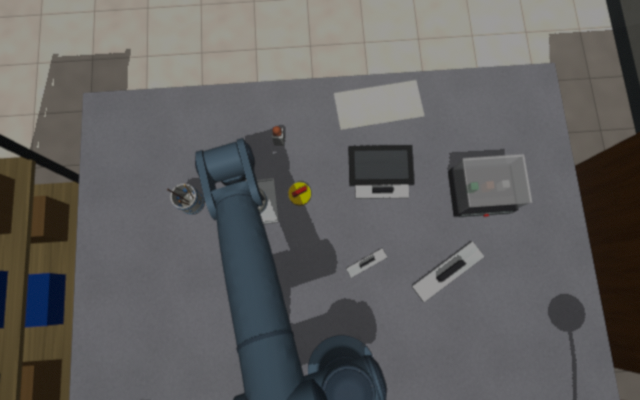

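View pics/wrist7.png

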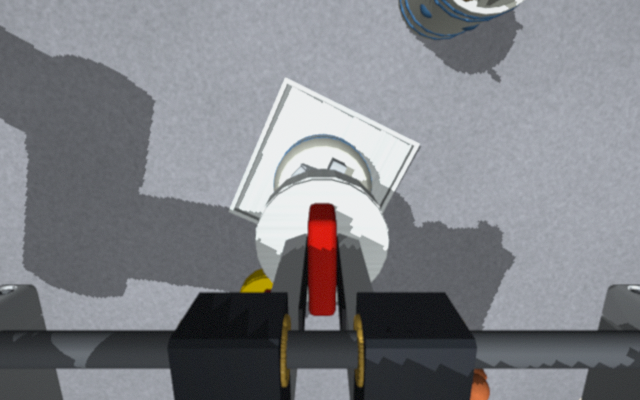

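```bash
python3 - <<'E'
from workcell import status,bot
s=status.read_state();print(s["joint_vel"].round(4),s["ee_pos"].round(1),s["opening"])
print(bot.finish_job())
E
```

```text
[-0.001  -0.0002  0.0005  0.0032 -0.0001 -0.0001] [551.4 251.2 198.9] 13.599515975826298
the job is handed in; nothing more can be done
None
```

I handed the job in after about 19 s of robot time, with the guide against the slab and the cap held in the air. No verdict was reported.

- **Guide:** I placed the middle-sized guide (about 180 × 42 mm measured) against the slab's near edge and let it go. A wrist view after I let go put its outer edge 44.9 mm from the slab edge for a 44 mm bar, so the gap is under about 1 mm. It was parallel to about 0.2° and centred within about 5 mm. The final top view still showed it flush.
- **Cap:** It opened clockwise seen from above, on the first direction I tried. The gripper turned about 65°, past the nominal 60°, with a small torque at the end. That suggests the cap reached its hard stop and the fingers slipped slightly on the wing.
- **Final hold:** The cap was about 89 mm above its seat and still gripped, with the fingers stopped at 13.6 mm on the 14 mm wing. The tool was tilted about 1°, the joints were almost still, and the cap was clear of the canister.
- **Seal and pot:** Both were where they started in the final top view.

**What disagreed:** The tool tilted by up to 4° during the fast swing to the canister; I brought it back to about 1° before gripping the cap. The measured height drifted about 3 mm between the last two calls, with no movement visible in the joints.

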